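Set up the module row on the chassis plate

ROBOT

A 7-joint arm with a two-finger parallel gripper is mounted at the origin on the work surface. World frame = base frame: x ahead of the robot, y to its left, z up, the work surface at z = 0. Lengths are in m, angles in rad, forces in N, time in s.
With the tool pointing down it reaches from about 0.4 to 0.85 m from the base axis. Payload 10.4 kg.
Tool frame: the origin (TCP) lies midway between the tips of the shut fingers; the grasp point (between the pads) lies 19 mm behind it; z points along the fingers, y is the line along which they close (so a half turn about z gives the same grasp; the last joint's range is limited). The gripper opens to 87 mm and grips with 3 to 60 N. Pads are 19 mm wide; open, the fingers measure 117 mm over their backs; the gripper's body (75 mm by 190 mm) begins 51 mm behind the grasp point.
Start: joints at [1.199, 0.332, -0.065, 1.46, 0.022, 1.35, -0.088], TCP at [0.214, -0.587, 0.198] pointing down, gripper open.
Joint ranges: [-2.6, 2.6], [-0.5, 2.12], [-1.47, 1.34], [0.16, 2.42], [-1.27, 4.41], [0.06, 2.06], [-2.6, 2.6]. Speed limits (rad/s): [2.22, 2.22, 2.79, 2.79, 3.14, 3.14, 3.14].

INTERFACE

Orientations are given as [roll, pitch, yaw] about the fixed x, y, z axes, in that order (R = Rz(yaw) Ry(pitch) Rx(roll)).
In Python, from workcell import bot gives the robot as it stands. The module is installed in compiled form; this text tells all that it offers.
- The arm moves only by the tool send_rows, never from a script. Its argument "targets" is a list of rows, each a list of 2 entries, a list of its own where there are three numbers: the shift along the world's x, y, z in mm, then the turn, a rotation vector about the world's x, y, z in degrees. A call has 1 to 20 rows; each row is the pose to reach, as a shift and turn from the pose commanded when the call began; what a row does not reach only later rows make up. A row lasts 1/10 s, in which the tool goes at most 50 mm and 8.59 degrees, less where a joint would pass 70% of its speed; a pose out of reach is approached as far as the arm can. A call with a gripper value outside its range is refused whole. "grip" is the opening, from -1 (shut) to 1 (fully open), set as the call begins (left out, the last holds). The fingers move at their own pace and stop on an object; the grip force is fixed at half the most. Time passes only in rows, so rows that repeat a pose let the fingers close. It gives the time, the measured TCP pose, the force, the opening and the grip force at its end, in the units of the state.
- bot.get_obs(): the state, without advancing time (a new reading comes with each control period).
- bot.get_image(name): name is "side" or "top"; returns the picture (480x640x3 uint8, blue, green, red); there is no depth.
- bot.camera_info(name): a dict with "K" (3x3 intrinsics, pixels), "rvec" (rotation vector, rad) and "tvec" (3), from world to camera coordinates, as OpenCV has them. Camera axes: x right, y down, z forward; pixel columns grow to the right and rows downward; lengths in m; the calibration is good to about 2 mm. A picture is of the moment at which its call begins. camera_info takes no time and is no camera call.
- bot.sign_off(): hands the job in; it is judged then, once.
Trained networks look in the newest picture that a camera, given by its name, has taken for a name from the list of things; names that differ only in an ending like _2 or _b are one class to them, and where a whole thing is asked for, a point or a joint stands for the part that bears it (a point fixed in the world has none). Each returns a list of dicts, best first, with "confidence" (0 to 1); they miss things now and then, are a little off and sometimes report something else, mostly with a low value. They report only what shows in the picture. A call takes as long as a camera call. They do not tell look-alikes from the thing itself.
- bot.regions_of(target, camera): "mask" (480x640 bool, what is visible of it) and "rect" ([left, top, right, bottom] in pixels, round what is visible of it).
The state is a dict: "t": time; "joints": joint angles; "joint_velocities": joint speeds; "joint_torque": joint torques, N m; "position": TCP position; "orientation": TCP orientation; "force": force on the tool from outside, world axes, zero at the start; "wrist_torque": the same for the moment, N m; "gripper_width": opening from 0.0 (shut) to 1.0 (fully open); "gripper_force": force on a finger pad.
Only numpy, scipy, OpenCV 4.12 (cv2) and the standard library are available. Lean on these libraries where they do the work, as an engineer would, in place of code of your own. Each camera call takes 0.05 s, during which the arm holds its last target. There are 200 camera calls.

TASK

Get the black chassis plate ready: first hang the headset that was left on it over the hanger's bar, then lay the aluminium straightedge on the bench, ruler marks up, flush against the plate's long edge nearest the robot, roughly centred, as a stop. Then stand every toppled module upright, connectors up, on the plate behind it. When you finish, the straightedge must still be flush, and the multimeter, spool and mug must not have been disturbed.

Things in the scene. Friction and masses are not known exactly. Their poses are not given: they have to be found in the camera images.
- plate: Black chassis plate fixed to the bench, 90 (its x) x 300 (its y) x 8 mm thick, steel screw heads at the corners, flush with its top. Origin: centre of its underside, on the bench. x points away from the robot, so the long edge nearest the robot is at x = -45 mm; y runs along the long edges, z up.
- hanger: Fixed headset hanger: dark steel foot, one upright steel post and a horizontal bar (16 mm thick, top at 220 mm) along its y. Origin: on the bench under the middle of the bar. The bar is free at its -y end (75 mm from the middle); the post (18 mm thick, to 227 mm) stands at y = +85 mm, on a foot 120 x 90 x 10 mm around y = +90 mm.
- hanger_mid (a point): Top of the hanger's bar at its middle, 220 mm above the bench; axes as the hanger's (y along the bar to the post).
- headset: Headset standing on its two ear cups: 160 mm wide along its y (170 over the side wires), 60 deep along x, 168 tall. Origin: between the cups' undersides; z up. Crown: a grey padded block 24 (x) x 76 (y) x 23 mm, from 145 to 168 mm above the origin, to be gripped across its 24 mm. Cups 60 x 28 x 74 mm, inner faces 86 mm apart.
- headset_crown (a point): Middle of the underside of the headset's crown pad (145 mm above the headset's origin); this rests on the bar when it hangs.
- straightedge: Aluminium bar with ruler marks on top, 36 (x) x 250 (y) x 24 mm tall, 0.5 kg, lying on the bench. Origin: centre of its underside; y along its length, z up. Either long side may go against the plate.
- straightedge_left (a point): On the straightedge's underside centre line, 120 mm from its middle towards +y.
- straightedge_right (a point): On the straightedge's underside centre line, 120 mm from its middle towards -y.
- module1: One of the three or four identical toppled modules (absent: None): aluminium block 40 x 40 x 84 mm, 0.25 kg, with a black band at the foot and two brass connectors (10 mm thick, 9 mm long) on the top end. Origin: centre of its foot face; z runs from the foot to the top end (level while it lies on a side, so the origin is then 20 mm above the bench).
- module2: One of the three or four identical toppled modules (absent: None): aluminium block 40 x 40 x 84 mm, 0.25 kg, with a black band at the foot and two brass connectors (10 mm thick, 9 mm long) on the top end. Origin: centre of its foot face; z runs from the foot to the top end (level while it lies on a side, so the origin is then 20 mm above the bench).
- module3: One of the three or four identical toppled modules (absent: None): aluminium block 40 x 40 x 84 mm, 0.25 kg, with a black band at the foot and two brass connectors (10 mm thick, 9 mm long) on the top end. Origin: centre of its foot face; z runs from the foot to the top end (level while it lies on a side, so the origin is then 20 mm above the bench).
- module4: One of the three or four identical toppled modules (absent: None): aluminium block 40 x 40 x 84 mm, 0.25 kg, with a black band at the foot and two brass connectors (10 mm thick, 9 mm long) on the top end. Origin: centre of its foot face; z runs from the foot to the top end (level while it lies on a side, so the origin is then 20 mm above the bench).
- multimeter: Bystander: yellow hand multimeter lying flat, 160 x 80 x 34 mm, to be left alone. Origin: centre of its underside.
- spool: Bystander: metal solder spool, 60 mm across, 50 mm tall, to be left alone. Origin: centre of its underside.
- mug: Bystander: white mug, 80 mm across, 95 mm tall, to be left alone. Origin: centre of its underside.
Not all that is in view belongs to the job. What is shaped like the headset but pink is not meant.

How it is judged:
By the outcome, as a careful person would: the job done as asked, in the order asked, and still so for the second after the job is handed in, with the robot touching nothing.
Of module1, module2, module3, module4 only 3 to 4 are there at a start; the rules pass over those that are not, and their reading is None.
At some moment in a run one of straightedge may be knocked a few centimetres aside while the robot is not near it.
It also fails if it takes over 210 s, if anything falls off the work surface, if the arm or the gripper's body presses on something with over 40 N, if the wrist force passes 120 N, or if a joint passes its speed limit or range.

## Working session

There is one attempt and no reset: what is moved stays moved. The work goes in short steps, Python scripts to look and compute and a tool call to move; the robot and the scene stay as the last step left them, time stands still between calls to the robot, and variables do not carry over. Pictures are saved under pics/ and viewed, at most 14 in all, crops included, and the job is handed in when it is done.

Besides the shell and the picture viewer there is one more tool, called as name(argument=value, ...) on one line, values as JSON. send_rows: Moves the arm, as the interface text tells. Its arguments: {"type":"object","properties":{"targets":{"type":"array"},"grip":{"type":"number"}},"required":["targets"]}

```bash
mkdir -p pics; ls; python3 - <<'E'
from workcell import bot
import cv2
for n in("side","top"):
    cv2.imwrite(f"pics/{n}0.png",bot.get_image(n)); c=bot.camera_info(n); R=cv2.Rodrigues(c["rvec"])[0]
    print(n,c["K"],(-R.T@c["tvec"].reshape(3)),R)
print(bot.get_obs())
E
```

```text
pics
side [[581.91044849   0.         315.6772596 ]
 [  0.         581.91044849 238.47963583]
 [  0.           0.           1.        ]] [-0.1193108   0.87358299  0.94677489] [[-0.77139445 -0.63628304  0.00972095]
 [-0.39258851  0.46381916 -0.79419522]
 [ 0.50082419 -0.61645412 -0.60758494]]
top [[452.15253373   0.         325.53114055]
 [  0.         452.15253373 237.07819568]
 [  0.           0.           1.        ]] [0.3230509  0.04639056 1.29703295] [[-0.00798722 -0.99990273 -0.01143367]
 [-0.9836135   0.00991556 -0.18001713]
 [ 0.18011299  0.00980847 -0.98359702]]
{'t': 0.1, 'joints': array([ 1.19942304,  0.3328267 , -0.06471343,  1.46086196,  0.02162318,
        1.34987769, -0.08850353]), 'joint_velocities': array([ 0.00017691, -0.00054387, -0.00064094, -0.00288243, -0.00031076,
        0.00166944, -0.00090631]), 'joint_torque': array([ 6.68505018e-04, -6.24548864e+01,  2.42717931e-02, -3.90716708e+01,
       -6.14957185e-02,  3.66100855e-02,  5.67159213e-05]), 'position': array([ 0.21345888, -0.5870216 ,  0.19772008]), 'orientation': array([-3.14031752e+00,  7.47875249e-05,  3.48806902e-01]), 'force': array([ 0.34335741,  0.05046674, -0.08840959]), 'wrist_torque': array([ 0.00179843,  0.03213957, -0.02281186]), 'gripper_force': 0.0, 'gripper_width': 1.002852446860889}
```

View pics/side0.png

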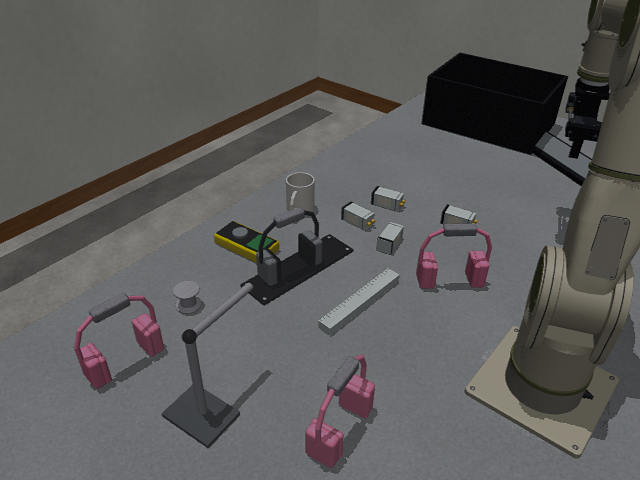

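View pics/top0.png

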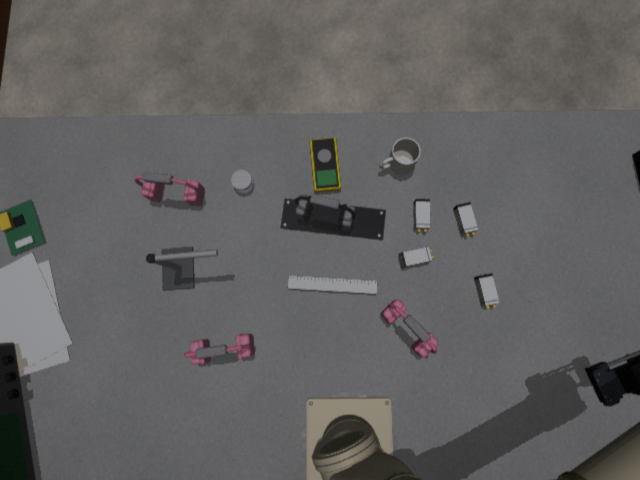

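```bash
cat > h.py <<'E'
import numpy as np, cv2
from scipy.optimize import minimize
from workcell import bot
C={n:bot.camera_info(n) for n in("side","top")}
def proj(n,P):
    c=C[n]; return cv2.projectPoints(np.float64(P).reshape(-1,1,3),c["rvec"],c["tvec"],c["K"],None)[0].reshape(-1,2)
def ray(n,uv,z):
    c=C[n];R=cv2.Rodrigues(c["rvec"])[0];o=-R.T@c["tvec"].reshape(3)
    d=R.T@np.linalg.solve(c["K"],[uv[0],uv[1],1.]);return o+d*(z-o[2])/d[2]
def box(x0,x1,y0,y1,z0,z1): return np.array([[x,y,z] for x in(x0,x1) for y in(y0,y1) for z in(z0,z1)])/1000
M={"plate":[box(-45,45,-150,150,0,8)],"straightedge":[box(-18,18,-125,125,0,24)],
 "module":[box(-42,42,-20,20,0,40)],   # lying: x = foot->top, centre of box
 "standing":[box(-20,20,-20,20,0,84)],
 "headset":[box(-30,30,43,71,0,74),box(-30,30,-71,-43,0,74),box(-12,12,-38,38,145,168)],
 "hangerbar":[box(-8,8,-75,85,204,220)]}
S=8 # supersample
def render(n,m,p,z=0.):
    c,s=np.cos(p[2]),np.sin(p[2]);R=np.array([[c,-s,0],[s,c,0],[0,0,1]])
    im=np.zeros((480,640),np.uint8)
    for b in M[m]:
        h=cv2.convexHull(np.float32(proj(n,b@R.T+[p[0],p[1],z])))
        cv2.fillConvexPoly(im,np.int32(np.round(h*256)),255,cv2.LINE_AA,8)
    return im/255.
def fit(m,masks,p0,ignore={},z=0.):
    def cost(p):
        t=0
        for n,k in masks.items():
            r=render(n,m,p,z); w=1-ignore.get(n,np.zeros((480,640)))
            t+=1-(np.minimum(r,k)*w).sum()/((np.maximum(r,k)*w).sum()+1e-6)
        return t/len(masks)
    best=None
    for _ in range(2):
        for dy in((-.15,0,.15) if best is None else (0,)):
            q=np.array(p0 if best is None else best.x,float);q[2]+=dy
            s=np.array([q]+[q+np.eye(3)[i]*[.015,.015,.1][i] for i in range(3)])
            r=minimize(cost,q,method="Nelder-Mead",options=dict(initial_simplex=s,xatol=2e-5,fatol=1e-5))
            if best is None or r.fun<best.fun: best=r
    return best.x,best.fun
def start(mask,n="top",z=.02):
    (c,(w,h),a)=cv2.minAreaRect(np.argwhere(mask)[:,::-1].astype(np.float32))
    bp=cv2.boxPoints((c,(w,h),a)); e=[bp[1]-bp[0],bp[2]-bp[1]]; L=max(e,key=np.linalg.norm)
    a,b=ray(n,np.array(c)-L/2,z),ray(n,np.array(c)+L/2,z); d=b-a
    return np.array([*(a+b)[:2]/2,np.arctan2(d[1],d[0])])
E
python3 - <<'E'
from h import *
import pickle
D={}
for n in("top","side"):
    bot.get_image(n)
    for t in("plate","headset","straightedge","module1","hanger","multimeter","spool","mug"):
        D[n,t]=bot.regions_of(t,n)
        print(n,t,[(round(r["confidence"],2),[int(v) for v in r["rect"]],int(r["mask"].sum())) for r in D[n,t]])
pickle.dump(D,open("D.pkl","wb"))
E
```

```text
top plate [(0.9, [279, 198, 384, 241], 2322), (0.56, [472, 273, 499, 311], 592)]
top headset [(0.86, [186, 335, 254, 364], 1072), (0.82, [381, 301, 436, 359], 986), (0.64, [294, 196, 359, 230], 965), (0.63, [133, 168, 202, 207], 1258)]
top straightedge [(0.77, [288, 277, 378, 293], 1119), (0.2, [231, 169, 253, 193], 400), (0.16, [412, 197, 427, 231], 551)]
top module1 [(0.98, [399, 251, 432, 264], 399), (0.84, [473, 275, 496, 310], 592), (0.58, [454, 207, 477, 236], 543)]
top hanger [(0.74, [145, 246, 217, 286], 1653), (0.64, [308, 138, 340, 193], 1418), (0.18, [279, 199, 385, 239], 2308)]
top multimeter [(0.6, [311, 138, 340, 191], 1413), (0.31, [399, 248, 431, 267], 505), (0.21, [288, 278, 374, 293], 1208)]
top spool [(0.97, [229, 171, 256, 195], 427)]
top mug [(0.61, [378, 136, 420, 176], 942), (0.55, [298, 191, 353, 231], 936)]
side plate [(0.8, [241, 237, 352, 304], 2098)]
side headset [(0.92, [307, 357, 375, 466], 3332), (0.79, [412, 225, 491, 288], 2236), (0.75, [253, 209, 322, 286], 1910), (0.55, [72, 291, 166, 390], 2930)]
side straightedge [(0.97, [315, 267, 396, 334], 1667), (0.73, [376, 220, 404, 254], 594)]
side module1 [(0.94, [340, 201, 374, 233], 613), (0.91, [371, 188, 402, 208], 584), (0.9, [439, 203, 476, 225], 540), (0.86, [376, 224, 405, 253], 556)]
side hanger [(0.23, [370, 187, 402, 208], 542)]
side multimeter [(0.61, [214, 219, 276, 260], 1414), (0.27, [440, 206, 474, 224], 527)]
side spool [(0.89, [170, 282, 201, 314], 740)]
side mug [(0.69, [287, 169, 313, 212], 987)]
```

```bash
cat >> h.py <<'E'
arm=lambda s:np.array([[x,s*y,z] for x in(-4,4) for y,z in((53,74),(61,74),(38,150),(38,162),(72,110),(64,110),(60,145))])/1000
M["headset"]+=[arm(1),arm(-1)]
E
python3 - <<'E'
from h import *
import pickle
D=pickle.load(open("D.pkl","rb"))
g=lambda n,t,i:D[n,t][i]["mask"].astype(float)
over={n:cv2.imread(f"pics/{n}0.png") for n in("top","side")}
def go(name,m,masks,p0,ign={},z=0.):
    p,c=fit(m,masks,p0,ign,z); print(name,np.round(p[:2]*1000,1),np.round(np.degrees(p[2]),1),round(c,3), end=' ')
    for n in masks: print(n,np.round(fit(m,{n:masks[n]},p,ign,z)[0]*[1000,1000,57.3],1),end=' ')
    print()
    for n in over:
        k=(render(n,m,p,z)>.5).astype(np.uint8); cv2.drawContours(over[n],cv2.findContours(k,0,2)[0],-1,(0,0,255),1)
    return p
H={n:g(n,"headset",2) for n in("top","side")}
hp=go("headset","headset",H,[*ray("top",(325,225),.0)[:2],-.1],z=.008)
ig={n:cv2.dilate(np.maximum(H[n],render(n,"headset",hp,.008)),np.ones((7,7))) for n in H}
st=lambda mk,z:start(mk>0.5,z=z)-[0,0,np.pi/2]
k={n:g(n,"plate",0) for n in H}; p=st(k["top"],.008); p[2]=-.08; go("plate","plate",k,p,ig)
k={n:g(n,"straightedge",0) for n in H}; p=st(k["top"],.024); p[2]=-.05; go("sedge","straightedge",k,p)
tm=[g("top","module1",i) for i in range(3)]+[g("top","straightedge",2)]
for i,mk in enumerate(tm):
    p=start(mk>.5,z=.03)
    ps=proj("side",[*p[:2],.02])[0]
    s=min((g("side","module1",j) for j in range(4)),key=lambda a:np.hypot(*(np.argwhere(a).mean(0)[::-1]-ps)))
    go(f"mod{i}","module",{"top":mk,"side":s},p)
# hanger bar from pixels
for uv in((217,252),(152,258)): print("bar",ray("top",uv,.212))
o=np.vstack([cv2.resize(over["top"][180:320,270:510],None,fx=3,fy=3),]);cv2.imwrite("pics/o1.png",o)
cv2.imwrite("pics/o2.png",cv2.resize(over["side"][180:340,220:480],None,fx=3,fy=3))
E
```

```text
headset [623.5  59.9] -18.7 0.294 top [621.4  61.6 -15.1] side [626.7  56.2 -21. ] 
plate [616.8  35.8] -7.9 0.118 top [615.6  36.7  -8.3] side [619.7  33.   -7.1] 
sedge [422.   41.2] -4.3 0.143 top [419.7  42.9  -4. ] side [424.   38.1  -3.4] 
mod0 [ 498.8 -196.1] -74.9 0.212 top [ 496.4 -192.9  -71.6] side [ 499.3 -196.8  -75.8] 
mod1 [ 403.7 -390.6] -170.1 0.219 top [ 400.9 -390.3 -168.4] side [ 408.4 -397.2 -164.5] 
mod2 [ 606.7 -344.7] -169.4 0.143 top [ 604.6 -343.8 -169.8] side [ 609.8 -347.7 -163.8] 
mod3 [ 619.5 -217. ] 175.8 0.126 top [ 618.6 -216.3  177.6] side [ 623.7 -220.3  171.5] 
bar [0.48751042 0.32143801 0.212     ]
bar [0.4743069  0.47930881 0.212     ]
```

View pics/o1.png

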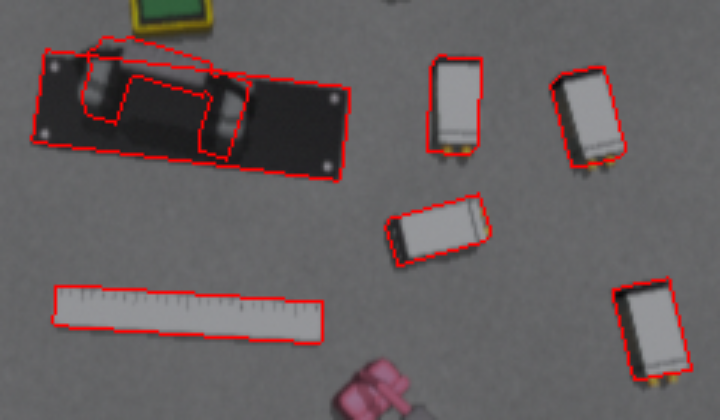

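View pics/o2.png

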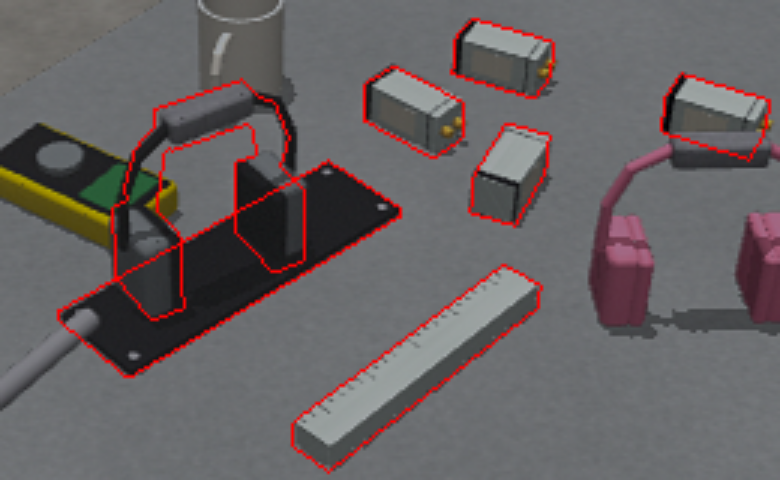

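```bash
python3 - <<'E'
import cv2,numpy as np
t=cv2.imread("pics/top0.png");s=cv2.imread("pics/side0.png")
a=cv2.resize(t[190:240,285:365],(640,400),interpolation=cv2.INTER_CUBIC)[:,:400*2]
f=lambda i,g=1.8:np.clip(i.astype(float)*g,0,255).astype(np.uint8)
A=f(cv2.resize(t[190:240,285:365],(400,250),interpolation=cv2.INTER_CUBIC))   # x5
B=f(cv2.resize(s[205:295,250:330],(400,450),interpolation=cv2.INTER_CUBIC))   # x5
Cc=f(cv2.resize(t[240:290,140:220],(400,250),interpolation=cv2.INTER_CUBIC)) # x5
o=np.zeros((510,800,3),np.uint8);o[:250,:400]=A;o[255:505,:400]=Cc;o[:450,400:]=B
cv2.imwrite("pics/z1.png",o)
E
```

```text
(no output)
```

View pics/z1.png

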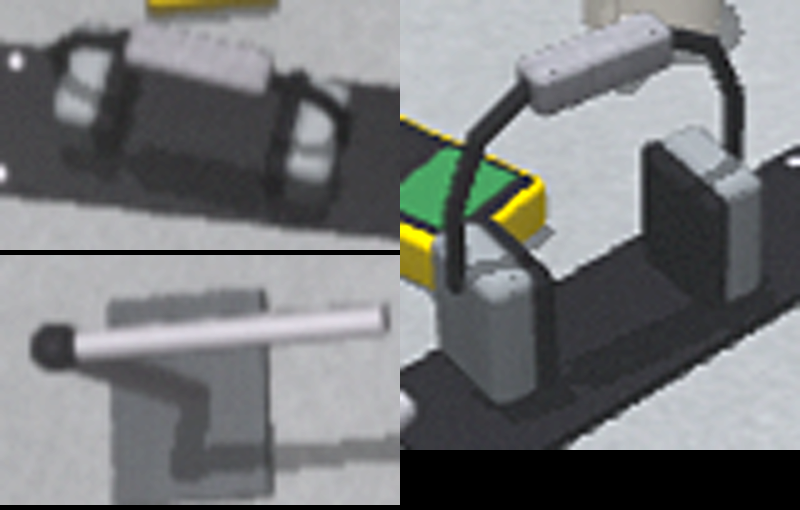

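```bash
cat >> h.py <<'E'
M["crown"]=[box(-12,12,-38,38,145,168)]
M["bar"]=[box(-8,8,-75,72,204,220)]
E
python3 - <<'E'
from h import *
t=cv2.imread("pics/top0.png");s=cv2.imread("pics/side0.png")
def seg(im,poly,lo,hi=255):
    k=np.zeros((480,640),np.uint8);cv2.fillPoly(k,[np.int32(np.array(poly))],1)
    g=im.max(2);return ((g>lo)&(g<hi)&(k>0)).astype(float)
z=lambda L,ox,oy,zx=0,zy=0:[((x-zx)/5+ox,(y-zy)/5+oy) for x,y in L]
ct=seg(t,z([(120,15),(285,40),(275,105),(118,70)],285,190),52)
cs=seg(s,z([(512,65),(640,5),(680,20),(680,55),(545,120),(512,95)],250,205,400),62)
print(ct.sum(),cs.sum())
# values
print(t[197:206,312:340:3].max(2)); print(s[210:226,280:300:3].max(2))
p0=[.62,.06,-.2]
for nm,m in(("both",{"top":ct,"side":cs}),("top",{"top":ct}),("side",{"side":cs})):
    p,c=fit("crown",m,p0,z=.008);print(nm,p*[1000,1000,57.3],c)
bt=seg(t,z([(70,325),(395,300),(395,335),(70,365)],140,240,0,255),75)
bt[:, :156]=0
print(bt.sum()); print(t[245:262,200].max(1),t[252,205:222].max(1))
p,c=fit("bar",{"top":bt},[.48,.396,.08]);print("bar",p*[1000,1000,57.3],c)
print("side proj end/mid",proj("side",[[p[0]+.075*np.sin(p[2]),p[1]-.075*np.cos(p[2]),.212],[p[0],p[1],.22]]))
E
```

```text
338.0 271.0
[[ 95  99  99  94  96  99  97  98 101 101]
 [ 98  97  98  95  98 101  94  89  99 101]
 [103  98 100  99  97 101  96  90  94  98]
 [101  99 100 103  99  99 100  99  93  92]
 [ 91  97 100 104 100  98 101  99 100  83]
 [ 72  86  97  99 102  98 100  99  99  77]
 [ 44  67  82  92 101 100  98  98  97  62]
 [ 33  45  59  74  92  96  96  98  96  48]
 [ 28  38  41  49  70  84  92  98  95  36]]
[[112 113 119  80 111 111 108]
 [112 113 114 115 112 107 110]
 [113 114 109 108 109 108 108]
 [113 108 110 109 112 110  99]
 [101 107 113 112 116 105  75]
 [110 109 116 113 104  80  56]
 [110 112 115 106  83  56  54]
 [111 112 109  92  59  58  54]
 [112 108  99  60  60  57  52]
 [ 77 100  70  59  56  54  48]
 [103  73  57  57  53  51  54]
 [ 71  57  56  56  52  57  72]
 [ 57  58  53  53  48  73 110]
 [ 58  57  54  50 112  72 116]
 [ 58  55  52  93 115 119 114]
 [ 55  51  73 117 113 112 112]]
both [625.87871816  56.04813107 -12.18512996] 0.3510010862045527
top [627.14556402  56.88186742 -13.30097574] 0.20193125776665954
side [625.7233439   55.61205708 -11.61587762] 0.49545509006592325
443.0
[101 101  99 101 102  96  99 115 125 123 107  89  87 102 107 106 106] [123 123 124 125 125 124 125 124 126 127 122  84  63  98 104 104 104]
bar [481.27258448 394.03930549   3.31707388] 0.23615353002325512
side proj end/mid [[251.14392061 285.89937906]
 [223.04856798 305.19171647]]
```

```bash
python3 - <<'E'
from h import *
print(ray("top",(324.4,201.4),.1645),ray("side",(289.6,217.0),.1645))
# yaw from crown ends, both views (end-face centres)
for n,a,b in(("top",(285+130/5,190+43/5),(285+268/5,190+72/5)),("side",(250+132/5,205+88/5),(250+260/5,205+30/5))):
    d=ray(n,a,.1605)-ray(n,b,.1605);print(n,d,np.degrees(np.arctan2(-d[0],d[1])),np.hypot(*d[:2]))
# cups tops outer: compare
for p in([.626,.057,np.radians(-9)],[.626,.057,np.radians(-12)]):
    c,s=np.cos(p[2]),np.sin(p[2])
    P=[[x,y,z] for x,y,z in((0,.038,.1645),(0,-.038,.1645),(-.03,.071,.082),(-.03,-.071,.082),(.0,.057,.082),(0,-.057,.082))]
    W=[[p[0]+c*x-s*y,p[1]+s*x+c*y,z] for x,y,z in P]
    print(((proj("top",W)-[285,190])*5).round(),((proj("side",W)-[250,205])*5+[400,0]).round())
E
```

```text
[0.6241839  0.05985843 0.1645    ] [0.62400497 0.05568111 0.1645    ]
top [0.01630064 0.0714472  0.        ] -12.852024495103384 0.07328310553194241
side [0.01445841 0.07374039 0.        ] -11.093359151947398 0.0751444643544359
[[130.  43.]
 [275.  64.]
 [ 69. 126.]
 [324. 163.]
 [102.  78.]
 [306. 107.]] [[529.  91.]
 [655.  29.]
 [519. 291.]
 [747. 170.]
 [503. 248.]
 [686. 153.]]
[[131.  40.]
 [275.  68.]
 [ 67. 119.]
 [320. 169.]
 [103.  72.]
 [305. 112.]] [[526.  89.]
 [658.  31.]
 [511. 289.]
 [750. 174.]
 [499. 245.]
 [689. 156.]]
```

send_rows(targets=[[[20, 30, 42], [0, 0, 4]], [[45, 70, 42], [0, 0, 10]], [[70, 110, 42], [0, 0, 15]], [[95, 150, 42], [0, 0, 20]], [[120, 190, 42], [0, 0, 25]], [[145, 230, 42], [0, 0, 30]], [[175, 270, 42], [0, 0, 35]], [[200, 310, 42], [0, 0, 40]], [[225, 350, 42], [0, 0, 44]], [[250, 390, 42], [0, 0, 48]], [[280, 430, 42], [0, 0, 52]], [[305, 475, 42], [0, 0, 55]], [[330, 515, 42], [0, 0, 58]], [[360, 560, 42], [0, 0, 58]], [[385, 600, 42], [0, 0, 58]], [[411, 645, 42], [0, 0, 58]], [[411, 645, 42], [0, 0, 58]], [[411, 645, 42], [0, 0, 58]], [[411, 645, 42], [0, 0, 58]], [[411, 645, 42], [0, 0, 58]]], grip=1)

```text
t: 3.0
position: [0.6245, 0.0556, 0.2407]
orientation: [3.141, 0.001, 1.359]
force: [-1.3, -1.3, -0.5]
gripper_width: 1.001
gripper_force: 0.0
```

send_rows(targets=[[[0, 2, -30], [0, 0, 0]], [[0, 2, -60], [0, 0, 0]], [[0, 2, -86], [0, 0, 0]], [[0, 2, -86], [0, 0, 0]], [[0, 2, -86], [0, 0, 0]]])

```text
t: 3.5
position: [0.6247, 0.0585, 0.1554]
orientation: [3.141, 0.0, 1.36]
force: [0.5, 0.3, 1.5]
gripper_width: 1.003
gripper_force: 0.0
```

send_rows(targets=[[[0, 0, 0], [0, 0, 0]], [[0, 0, 0], [0, 0, 0]], [[0, 0, 0], [0, 0, 0]], [[0, 0, 0], [0, 0, 0]], [[0, 0, 0], [0, 0, 0]], [[0, 0, 0], [0, 0, 0]], [[0, 0, 0], [0, 0, 0]], [[0, 0, 0], [0, 0, 0]]], grip=-1)

```text
t: 4.3
position: [0.6246, 0.0597, 0.1544]
orientation: [-3.142, -0.0, 1.361]
force: [1.3, 0.1, 0.3]
gripper_width: 0.357
gripper_force: 0.0
```

```bash
python3 - <<'E'
from h import *
t=bot.get_image("top");s=bot.get_image("side")
o=bot.get_obs();print(o["position"],o["gripper_width"],o["gripper_force"],o["force"],o["t"],o["joints"])
f=lambda i:np.clip(i*1.5,0,255).astype(np.uint8)
cv2.imwrite("pics/g1.png",f(np.hstack([cv2.resize(s[140:300,220:360],(420,480)),cv2.resize(t[170:330,270:390],(360,480))])))
E
```

```text
[0.62462279 0.05961468 0.15442657] 0.26246924500769026 0.0 [-0.21914642 -0.10140658  0.06703218] 4.4 [ 0.32501272  0.44029273 -0.65308569  1.48554976  0.27152054  1.30750015
 -0.56247482]
```

View pics/g1.png

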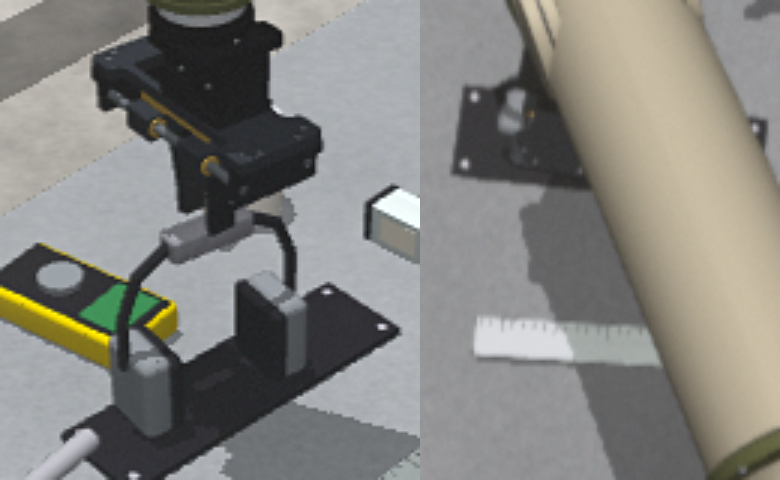

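send_rows(targets=[[[0, 0, 0], [0, 0, 0]], [[0, 0, 0], [0, 0, 0]], [[0, 0, 0], [0, 0, 0]], [[0, 0, 0], [0, 0, 0]]], grip=-1)

```text
t: 4.8
position: [0.6246, 0.0596, 0.1545]
orientation: [3.142, -0.0, 1.361]
force: [-0.3, 0.8, -0.1]
gripper_width: 0.012
gripper_force: 0.0
```

```bash
python3 - <<'E'
from h import *
s=bot.get_image("side")
o=bot.get_obs();print(o["position"],o["gripper_width"],o["gripper_force"],proj("side",o["position"]))
f=lambda i:np.clip(i*1.8,0,255).astype(np.uint8)
cv2.imwrite("pics/g2.png",f(cv2.resize(s[160:300,235:345],(550,590)[:2])[:600]))
E
```

```text
[0.62462345 0.05962288 0.15447478] 0.00561774436448546 0.0 [[288.35325623 221.1608715 ]]
```

View pics/g2.png

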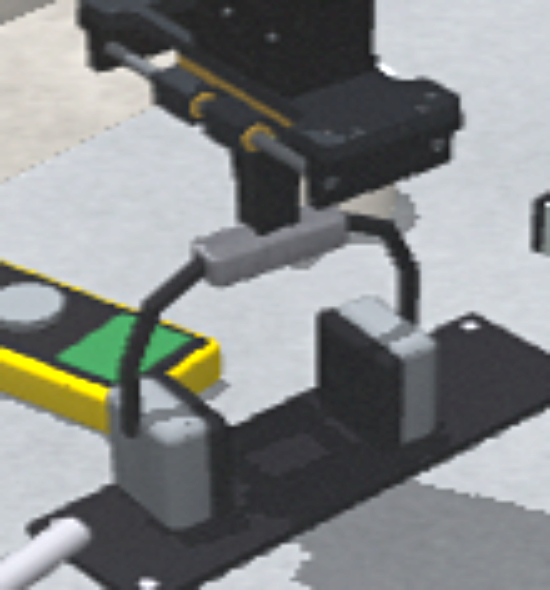

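send_rows(targets=[[[0, 0, 10], [0, 0, 0]], [[0, 0, 20], [0, 0, 0]], [[0, 0, 30], [0, 0, 0]], [[0, 0, 60], [0, 0, 0]], [[0, 0, 85], [0, 0, 0]], [[0, 0, 85], [0, 0, 0]], [[0, 0, 85], [0, 0, 0]]])

```text
t: 5.55
position: [0.625, 0.0598, 0.2404]
orientation: [3.14, -0.0, 1.361]
force: [0.1, -0.7, -1.0]
gripper_width: 0.004
gripper_force: 0.0
```

```bash
python3 - <<'E'
from h import *
s=bot.get_image("side");t=bot.get_image("top")
o=bot.get_obs();print(o["position"],o["gripper_width"],(proj("side",o["position"])-[235,140])*4,(proj("top",o["position"])-[285,170])*4)
f=lambda i:np.clip(i*1.8,0,255).astype(np.uint8)
cv2.imwrite("pics/g3.png",f(np.hstack([cv2.resize(s[140:290,235:345],(440,600)),cv2.resize(t[170:320,285:375],(360,600))])))
E
```

```text
[0.62424898 0.05945965 0.23879998] 0.0037109599285261295 [[211.27634511 202.5406313 ]] [[156.55288805  93.87939045]]
```

View pics/g3.png

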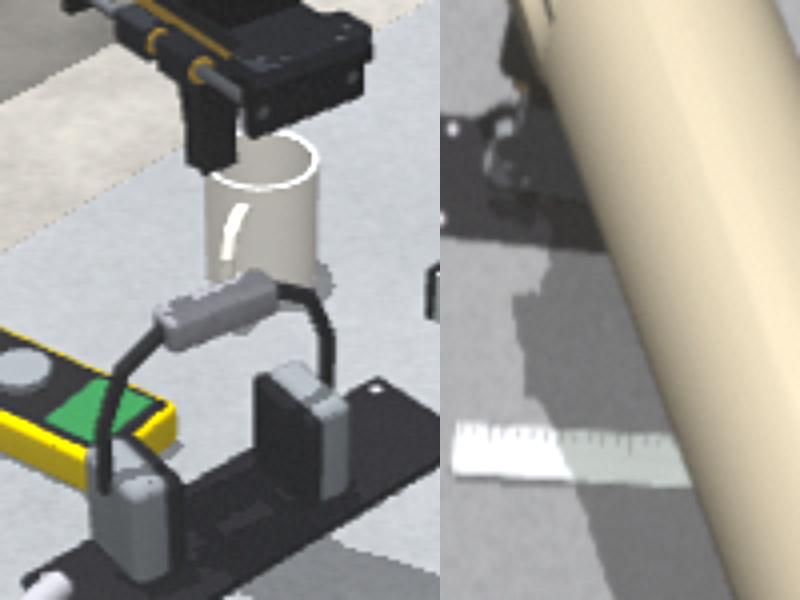

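send_rows(targets=[[[0, 0, 0], [0, 0, 0]], [[0, 0, 0], [0, 0, 0]], [[0, 0, 0], [0, 0, 0]], [[0, 0, 0], [0, 0, 0]], [[0, 0, 0], [0, 0, 0]], [[0, 0, 0], [0, 0, 0]], [[0, 0, 0], [0, 0, 0]], [[0, 0, 0], [0, 0, 0]], [[0, 0, -20], [0, 0, 0]], [[0, 0, -50], [0, 0, 0]], [[0, 0, -80], [0, 0, 0]], [[0, 0, -95], [0, 0, 0]], [[0, 0, -106], [0, 0, 0]], [[0, 0, -106], [0, 0, 0]], [[0, 0, -106], [0, 0, 0]], [[0, 0, -106], [0, 0, 0]]], grip=1)

```text
t: 7.25
position: [0.6254, 0.0599, 0.1349]
orientation: [3.14, -0.001, 1.361]
force: [0.5, -0.9, 0.1]
gripper_width: 1.0
gripper_force: 0.0
```

send_rows(targets=[[[0, 0, 0], [0, 0, 0]], [[0, 0, 0], [0, 0, 0]], [[0, 0, 0], [0, 0, 0]], [[0, 0, 0], [0, 0, 0]], [[0, 0, 0], [0, 0, 0]], [[0, 0, 0], [0, 0, 0]], [[0, 0, 0], [0, 0, 0]], [[0, 0, 0], [0, 0, 0]], [[0, 0, 0], [0, 0, 0]], [[0, 0, 0], [0, 0, 0]], [[0, 0, 0], [0, 0, 0]], [[0, 0, 0], [0, 0, 0]]], grip=-1)

```text
t: 8.45
position: [0.6246, 0.0596, 0.1334]
orientation: [3.142, 0.0, 1.361]
force: [-0.3, -0.4, -0.8]
gripper_width: 0.271
gripper_force: 29.4
```

send_rows(targets=[[[0, 0, 15], [0, 0, 0]], [[0, 0, 40], [0, 0, 0]], [[0, 0, 70], [0, 0, 0]], [[0, 0, 90], [0, 0, 5]], [[-5, 8, 92], [0, 0, 12]], [[-12, 20, 92], [0, 0, 19]], [[-22, 35, 92], [0, 0, 26]], [[-32, 50, 92], [0, 0, 33]], [[-42, 65, 92], [0, 0, 40]], [[-52, 80, 92], [0, 0, 47]], [[-62, 95, 92], [0, 0, 54]], [[-72, 110, 92], [0, 0, 61]], [[-82, 125, 92], [0, 0, 68]], [[-92, 140, 92], [0, 0, 75]], [[-102, 155, 92], [0, 0, 82]], [[-112, 170, 92], [0, 0, 89]], [[-122, 185, 92], [0, 0, 96]], [[-130, 200, 92], [0, 0, 103]], [[-135, 210, 92], [0, 0, 106]], [[-136, 212, 92], [0, 0, 106]]])

```text
t: 10.45
position: [0.4879, 0.2729, 0.2261]
orientation: [3.141, 0.0, -3.071]
force: [-0.2, -0.7, -2.1]
gripper_width: 0.273
gripper_force: 29.5
```

send_rows(targets=[[[0, 0, 0], [0, 0, 0]], [[0, 0, 0], [0, 0, 0]], [[0, 0, 0], [0, 0, 0]]])

```text
t: 10.75
position: [0.4892, 0.2708, 0.2254]
orientation: [-3.141, -0.0, -3.075]
force: [0.2, -0.2, -2.4]
gripper_width: 0.275
gripper_force: 29.5
```

```bash
python3 - <<'E'
from h import *
s=bot.get_image("side");t=bot.get_image("top")
o=bot.get_obs();print(o["position"],o["orientation"],o["gripper_width"],o["joints"],o["t"])
f=lambda i:np.clip(i*1.6,0,255).astype(np.uint8)
cv2.imwrite("pics/g4.png",f(np.hstack([cv2.resize(s[130:450,120:340],(412,600)),cv2.resize(t[180:320,140:230],(386,600))])))
E
```

```text
[0.48896153 0.27106436 0.22543651] [-3.14144833e+00 -3.22680750e-05 -3.07359871e+00] 0.27342271029521614 [ 0.29459548  0.34971227 -1.08927026  1.55634158  0.31203419  1.42531828
  0.82342972] 10.85
```

View pics/g4.png

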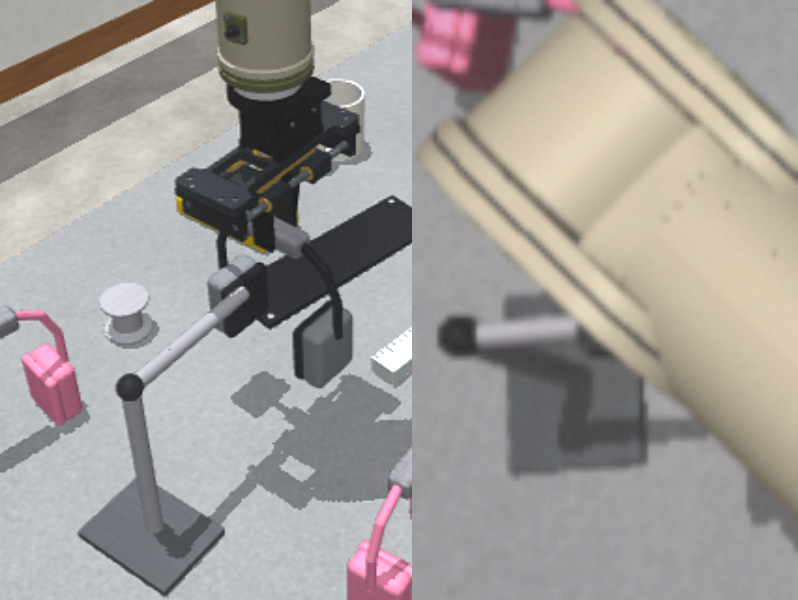

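send_rows(targets=[[[-1, 15, 0], [0, 0, 0]], [[-2, 30, 0], [0, 0, 0]], [[-3, 48, 0], [0, 0, 0]], [[-4, 66, 0], [0, 0, 0]], [[-5, 84, 0], [0, 0, 0]], [[-6, 100, 0], [0, 0, 0]], [[-7, 115, 0], [0, 0, 0]], [[-8, 124, 0], [0, 0, 0]], [[-8, 124, 0], [0, 0, 0]], [[-8, 124, -8], [0, 0, 0]], [[-8, 124, -16], [0, 0, 0]], [[-8, 124, -20], [0, 0, 0]], [[-8, 124, -22], [0, 0, 0]], [[-8, 124, -22], [0, 0, 0]], [[-8, 124, -22], [0, 0, 0]]])

```text
t: 12.35
position: [0.4807, 0.3956, 0.2037]
orientation: [3.141, 0.0, -3.072]
force: [-0.6, -0.8, -1.7]
gripper_width: 0.276
gripper_force: 29.5
```

```bash
python3 - <<'E'
from h import *
o=bot.get_obs();print(o["position"],o["orientation"],o["gripper_width"],o["joints"],o["force"])
E
```

```text
[0.48071459 0.39557785 0.20367084] [ 3.14137419e+00  2.01498149e-04 -3.07215890e+00] 0.2757833328058124 [-0.02565707  0.51788739 -1.03656552  1.42035804  0.44356102  1.45121865
  0.58509001] [-0.63440173 -0.77407126 -1.74044492]
```

Not yet in contact (force unchanged). Lower in small steps.

send_rows(targets=[[[0, 0, -1], [0, 0, 0]], [[0, 0, -2], [0, 0, 0]], [[0, 0, -3], [0, 0, 0]], [[0, 0, -3], [0, 0, 0]], [[0, 0, -3], [0, 0, 0]]])

```text
t: 12.85
position: [0.4806, 0.3956, 0.2005]
orientation: [3.141, -0.0, -3.072]
force: [-0.9, 0.3, -1.8]
gripper_width: 0.273
gripper_force: 29.5
```

send_rows(targets=[[[0, 0, -1], [0, 0, 0]], [[0, 0, -1], [0, 0, 0]], [[0, 0, -1], [0, 0, 0]]])

```text
t: 13.15
position: [0.4807, 0.3957, 0.2003]
orientation: [3.141, 0.001, -3.072]
force: [-1.9, -2.8, 6.0]
gripper_width: 0.275
gripper_force: 29.5
```

send_rows(targets=[[[0, 0, 0], [0, 0, 0]], [[0, 0, 0], [0, 0, 0]], [[0, 0, 0], [0, 0, 0]], [[0, 0, 0], [0, 0, 0]], [[0, 0, 0], [0, 0, 0]], [[0, 0, 0], [0, 0, 0]], [[0, 0, 0], [0, 0, 0]], [[0, 0, 10], [0, 0, 0]], [[0, 0, 30], [0, 0, 0]], [[0, 0, 60], [0, 0, 0]], [[0, 0, 90], [0, 0, 0]], [[20, -45, 100], [0, 0, 0]], [[40, -90, 100], [0, 0, 0]], [[60, -135, 100], [0, 0, 0]], [[60, -180, 100], [0, 0, 0]], [[50, -225, 100], [0, 0, 0]], [[40, -270, 100], [0, 0, 0]], [[30, -315, 100], [0, 0, 0]]], grip=1)

```text
t: 14.95
position: [0.5101, 0.0792, 0.3001]
orientation: [3.141, 0.001, -3.072]
force: [-0.0, -0.9, 0.6]
gripper_width: 1.001
gripper_force: 0.0
```

```bash
cat >>h.py <<'E'
def show(name,s_roi,t_roi,g=1.6):
    o=[]
    for n,(x0,y0,x1,y1) in(("side",s_roi),("top",t_roi)):
        im=np.clip(bot.get_image(n)*g,0,255).astype(np.uint8)[y0:y1,x0:x1]; k=min(400/(x1-x0),500/(y1-y0))
        im=cv2.resize(im,None,fx=k,fy=k,interpolation=cv2.INTER_CUBIC); print(n,"scale",k)
        o.append(cv2.copyMakeBorder(im,0,500-im.shape[0],0,400-im.shape[1],cv2.BORDER_CONSTANT))
    cv2.imwrite(f"pics/{name}.png",np.hstack(o))
E
python3 - <<'E'
from h import *
show("h1",(120,200,420,460),(140,180,400,320))
o=bot.get_obs();print(o["position"],o["orientation"],o["joints"],o["t"])
E
```

```text
side scale 1.3333333333333333
top scale 1.5384615384615385
[0.51091703 0.07254616 0.30003822] [-3.13796167e+00  2.18378520e-04 -3.08346561e+00] [ 0.73899044  0.17047632 -1.07929549  1.5326049   0.15381974  1.52920627
  1.28815235] 15.05
```

View pics/h1.png

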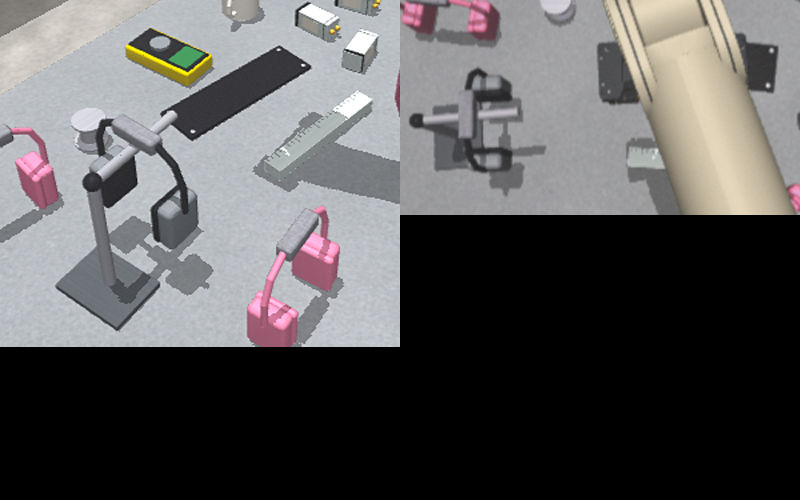

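send_rows(targets=[[[0, -25, 0], [0, 0, -8]], [[0, -60, 0], [0, 0, -16]], [[0, -100, 0], [0, 0, -24]], [[0, -140, 0], [0, 0, -32]], [[0, -180, 0], [0, 0, -40]], [[0, -220, 0], [0, 0, -48]], [[0, -260, 0], [0, 0, -56]], [[0, -300, 0], [0, 0, -64]], [[0, -340, 0], [0, 0, -72]], [[0, -380, 0], [0, 0, -80]], [[0, -420, 0], [0, 0, -88]], [[0, -450, 0], [0, 0, -97]], [[0, -450, 0], [0, 0, -97]], [[0, -450, 0], [0, 0, -97]], [[0, -450, 0], [0, 0, -97]]])

```text
t: 16.55
position: [0.5114, -0.3677, 0.3001]
orientation: [3.141, -0.0, 1.522]
force: [-0.1, -0.5, -0.9]
gripper_width: 1.002
gripper_force: 0.0
```

```bash
cat >>h.py <<'E'
def seg(im,poly,f):
    k=np.zeros((480,640),np.uint8);cv2.fillConvexPoly(k,cv2.convexHull(np.int32(poly)),1)
    return (f(im.astype(int))&(k>0)).astype(float)
def locate(name,m,p0,z=0.,cams=("top","side"),im=None):
    """network mask nearest to the expected projection, then a silhouette fit"""
    K={}
    for n in cams:
        bot.get_image(n); u=proj(n,[p0[0],p0[1],z+.01])[0]
        L=[r for r in bot.regions_of(name,n) if np.hypot(*(np.argwhere(r["mask"]).mean(0)[::-1]-u))<22 and r["mask"].sum()>250]
        if L: K[n]=L[0]["mask"].astype(float)
    out={"cams":list(K)}
    for n in K: out[n]=(lambda q:(np.round(q[0]*[1000,1000,57.2958],1),round(q[1],3)))(fit(m,{n:K[n]},p0,z=z))
    if len(K)==2: q=fit(m,K,p0,z=z);out["both"]=(np.round(q[0]*[1000,1000,57.2958],1),round(q[1],3))
    return out
E
python3 - <<'E'
from h import *
o=bot.get_obs();print(o["position"],o["orientation"],o["joints"],o["t"])
print("plate",locate("plate","plate",[.617,.036,-.138]))
print("se",locate("straightedge","straightedge",[.422,.041,-.07]))
E
```

```text
[ 0.5114071  -0.36769505  0.30009532] [ 3.14073343e+00 -3.38146740e-04  1.52196363e+00] [ 0.99379651  0.3758127  -0.6172281   1.24785315  0.2134509   1.58149019
  0.36391764] 16.55
plate {'cams': ['top', 'side'], 'top': (array([614. ,  36.6,  -7.7]), np.float64(0.08)), 'side': (array([616.9,  31.9,  -6.7]), np.float64(0.112)), 'both': (array([615.1,  35.4,  -7.2]), np.float64(0.1))}
se {'cams': ['top', 'side'], 'top': (array([420.6,  41.9,  -4.1]), np.float64(0.112)), 'side': (array([422.8,  38.4,  -4.1]), np.float64(0.077)), 'both': (array([421.8,  40.8,  -4.2]), np.float64(0.104))}
```

send_rows(targets=[[[-10, 35, 0], [0, 0, -1.4]], [[-20, 80, 0], [0, 0, -1.4]], [[-30, 125, 0], [0, 0, -1.4]], [[-40, 170, 0], [0, 0, -1.4]], [[-50, 215, 0], [0, 0, -1.4]], [[-60, 260, 0], [0, 0, -1.4]], [[-70, 305, 0], [0, 0, -1.4]], [[-80, 350, -20], [0, 0, -1.4]], [[-89, 390, -60], [0, 0, -1.4]], [[-89, 409, -100], [0, 0, -1.4]], [[-89, 409, -145], [0, 0, -1.4]], [[-89, 409, -190], [0, 0, -1.4]], [[-89, 409, -230], [0, 0, -1.4]], [[-89, 409, -260], [0, 0, -1.4]], [[-89, 409, -280], [0, 0, -1.4]], [[-89, 409, -280], [0, 0, -1.4]], [[-89, 409, -280], [0, 0, -1.4]]])

```text
t: 18.65
position: [0.4218, 0.04, 0.0201]
orientation: [-3.142, -0.001, 1.494]
force: [0.1, -0.1, 0.1]
gripper_width: 1.0
gripper_force: 0.0
```

send_rows(targets=[[[0, 0, -4], [0, 0, 0]], [[0, 0, -8], [0, 0, 0]], [[0, 0, -12], [0, 0, 0]], [[0, 0, -16], [0, 0, 0]], [[0, 0, -16], [0, 0, 0]], [[0, 0, -16], [0, 0, 0]]])

```text
t: 19.25
position: [0.4216, 0.0397, 0.0034]
orientation: [-3.141, -0.0, 1.494]
force: [-0.2, -0.6, -0.5]
gripper_width: 0.994
gripper_force: 0.0
```

send_rows(targets=[[[0, 0, -3], [0, 0, 0]], [[0, 0, -6], [0, 0, 0]], [[0, 0, -9], [0, 0, 0]], [[0, 0, -12], [0, 0, 0]], [[0, 0, -12], [0, 0, 0]], [[0, 0, -12], [0, 0, 0]]])

```text
t: 19.85
position: [0.4216, 0.0397, -0.0086]
orientation: [-3.141, -0.0, 1.494]
force: [0.7, -0.5, -0.2]
gripper_width: 1.001
gripper_force: 0.0
```

send_rows(targets=[[[0, 0, -2], [0, 0, 0]], [[0, 0, -4], [0, 0, 0]], [[0, 0, -5], [0, 0, 0]], [[0, 0, -5], [0, 0, 0]]])

```text
t: 20.25
position: [0.4215, 0.0396, -0.0137]
orientation: [-3.141, -0.0, 1.494]
force: [-0.9, -0.1, 0.2]
gripper_width: 1.002
gripper_force: 0.0
```

send_rows(targets=[[[0, 0, -1], [0, 0, 0]], [[0, 0, -2], [0, 0, 0]], [[0, 0, -3], [0, 0, 0]], [[0, 0, -3], [0, 0, 0]]])

```text
t: 20.65
position: [0.4216, 0.0396, -0.0166]
orientation: [-3.142, -0.0, 1.494]
force: [-0.8, 0.1, -1.1]
gripper_width: 0.999
gripper_force: 0.0
```

send_rows(targets=[[[0, 0, -1], [0, 0, 0]], [[0, 0, -2], [0, 0, 0]], [[0, 0, -2], [0, 0, 0]]])

```text
t: 20.95
position: [0.4215, 0.0396, -0.0187]
orientation: [-3.141, -0.0, 1.494]
force: [-0.6, -1.0, -0.2]
gripper_width: 1.0
gripper_force: 0.0
```

send_rows(targets=[[[0, 0, -1], [0, 0, 0]], [[0, 0, -2], [0, 0, 0]], [[0, 0, -2], [0, 0, 0]]])

```text
t: 21.25
position: [0.4215, 0.0396, -0.0207]
orientation: [-3.141, -0.0, 1.494]
force: [-1.3, 0.2, 0.6]
gripper_width: 0.998
gripper_force: 0.0
```

send_rows(targets=[[[0, 0, -1], [0, 0, 0]], [[0, 0, -2], [0, 0, 0]], [[0, 0, -2], [0, 0, 0]]])

```text
t: 21.55
position: [0.4216, 0.0396, -0.0227]
orientation: [-3.141, -0.0, 1.494]
force: [0.0, 1.0, 1.0]
gripper_width: 0.995
gripper_force: 0.0
```

send_rows(targets=[[[0, 0, -1], [0, 0, 0]], [[0, 0, -1], [0, 0, 0]]])

```text
t: 21.75
position: [0.4217, 0.0396, -0.0236]
orientation: [3.141, -0.0, 1.494]
force: [0.5, -0.6, 0.3]
gripper_width: 0.996
gripper_force: 0.0
```

send_rows(targets=[[[0, 0, -1], [0, 0, 0]], [[0, 0, -1], [0, 0, 0]]])

```text
t: 21.95
position: [0.4217, 0.0396, -0.0237]
orientation: [-3.141, 0.001, 1.494]
force: [-8.7, -1.3, 20.6]
gripper_width: 1.0
gripper_force: 10.3
```

send_rows(targets=[[[0, 0, -1], [0, 0, 0]], [[0, 0, -1], [0, 0, 0]]])

```text
t: 22.15
position: [0.4217, 0.0396, -0.0239]
orientation: [-3.141, 0.002, 1.494]
force: [-16.4, -1.6, 42.6]
gripper_width: 1.001
gripper_force: 21.4
```

send_rows(targets=[[[0, 0, -1], [0, 0, 0]], [[0, 0, -1], [0, 0, 0]]])

```text
t: 22.35
position: [0.4217, 0.0396, -0.024]
orientation: [-3.141, 0.004, 1.494]
force: [-25.4, -2.3, 64.6]
gripper_width: 1.001
gripper_force: 32.6
```

send_rows(targets=[[[0, 0, 7], [0, 0, 0]], [[0, 1, 14], [0, 0, 0]], [[0, 1, 14], [0, 0, 0]]])

```text
t: 22.65
position: [0.4222, 0.0407, -0.0119]
orientation: [3.14, 0.0, 1.494]
force: [0.2, -0.7, -0.6]
gripper_width: 1.003
gripper_force: 0.0
```

send_rows(targets=[[[0, 0, 0], [0, 0, 0]], [[0, 0, 0], [0, 0, 0]], [[0, 0, 0], [0, 0, 0]], [[0, 0, 0], [0, 0, 0]], [[0, 0, 0], [0, 0, 0]], [[0, 0, 0], [0, 0, 0]], [[0, 0, 0], [0, 0, 0]], [[0, 0, 0], [0, 0, 0]], [[0, 0, 0], [0, 0, 0]], [[0, 0, 0], [0, 0, 0]], [[0, 0, 0], [0, 0, 0]]], grip=-1)

```text
t: 23.75
position: [0.4218, 0.0406, -0.0125]
orientation: [3.141, -0.0, 1.494]
force: [2.4, -0.1, -2.2]
gripper_width: 0.412
gripper_force: 30.0
```

send_rows(targets=[[[0, 0, 8], [0, 0, 0]], [[0, 0, 16], [0, 0, 0]], [[15, 0, 20], [0, 0, -1]], [[35, 1, 20], [0, 0, -2]], [[60, 2, 20], [0, 0, -3]], [[85, 3, 20], [0, 0, -3]], [[110, 4, 20], [0, 0, -3]], [[123, 4, 20], [0, 0, -3]], [[125, 4, 20], [0, 0, -3]], [[125, 4, 12], [0, 0, -3]], [[125, 4, 6], [0, 0, -3]], [[125, 4, 2], [0, 0, -3]], [[125, 4, 2], [0, 0, -3]], [[125, 4, 2], [0, 0, -3]]])

```text
t: 25.15
position: [0.5464, 0.0446, -0.0105]
orientation: [-3.141, 0.0, 1.441]
force: [-0.5, 0.5, -5.4]
gripper_width: 0.406
gripper_force: 30.0
```

```bash
python3 - <<'E'
from h import *
o=bot.get_obs();print(o["position"],o["orientation"],o["force"],o["gripper_width"],o["joints"])
show("s1",(210,210,410,330),(270,180,400,280))
E
```

```text
[ 0.54635262  0.04457662 -0.01053702] [-3.14144186e+00  8.92963534e-05  1.44144899e+00] [-0.52945435  0.53080021 -5.42857037] 0.4056052984424541 [ 0.51728257  0.52388154 -0.82420659  1.83791074  0.45763483  0.98111962
 -0.63172447]
side scale 2.0
top scale 3.076923076923077
```

View pics/s1.png

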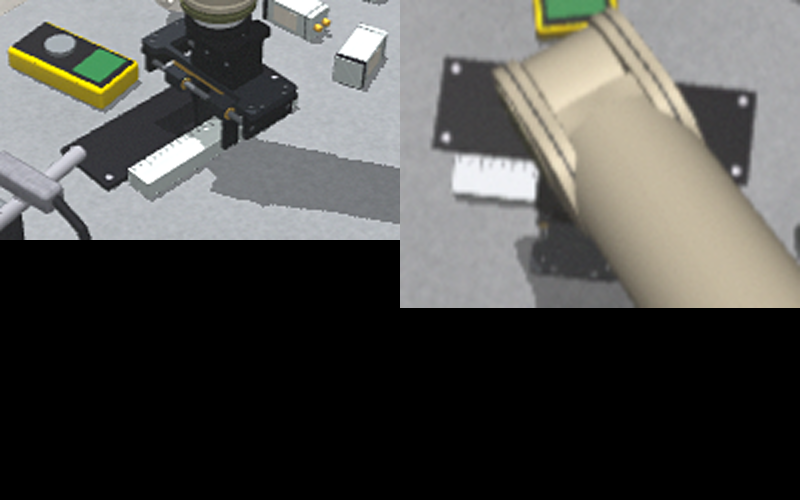

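send_rows(targets=[[[0, 0, -1.5], [0, 0, 0]], [[1, 0, -1.8], [0, 0, 0]], [[2, 0, -1.8], [0, 0, 0]], [[3, 0, -1.8], [0, 0, 0]], [[3, 0, -1.8], [0, 0, 0]]])

```text
t: 25.75
position: [0.5498, 0.0447, -0.0123]
orientation: [3.141, -0.0, 1.441]
force: [0.3, -0.0, -6.8]
gripper_width: 0.409
gripper_force: 30.0
```

send_rows(targets=[[[1, 0, 0], [0, 0, 0]], [[2, 0, 0], [0, 0, 0]], [[2, 0, 0], [0, 0, 0]]])

```text
t: 26.05
position: [0.5518, 0.0446, -0.0123]
orientation: [3.141, -0.0, 1.441]
force: [-0.5, -0.2, -5.4]
gripper_width: 0.411
gripper_force: 30.0
```

send_rows(targets=[[[0.5, 0, 0], [0, 0, 0]], [[1, 0, 0], [0, 0, 0]], [[1, 0, 0], [0, 0, 0]]])

```text
t: 26.35
position: [0.5527, 0.0446, -0.0123]
orientation: [3.141, -0.0, 1.441]
force: [1.0, 0.8, -5.1]
gripper_width: 0.415
gripper_force: 30.0
```

send_rows(targets=[[[0.5, 0, 0], [0, 0, 0]], [[1, 0, 0], [0, 0, 0]], [[1, 0, 0], [0, 0, 0]]])

```text
t: 26.65
position: [0.5533, 0.0446, -0.0124]
orientation: [-3.141, 0.0, 1.441]
force: [-2.9, 1.2, -3.4]
gripper_width: 0.412
gripper_force: 30.0
```

send_rows(targets=[[[0.5, 0, 0], [0, 0, 0]], [[0.5, 0, 0], [0, 0, 0]]])

```text
t: 26.85
position: [0.5533, 0.0446, -0.0124]
orientation: [-3.14, 0.001, 1.441]
force: [-5.9, -0.4, 0.2]
gripper_width: 0.413
gripper_force: 30.0
```

```bash
python3 - <<'E'
from h import *
o=bot.get_obs();print(o["position"],o["orientation"],o["force"],o["wrist_torque"])
E
```

```text
[ 0.55325429  0.04459536 -0.01240131] [-3.13994263e+00  6.13235581e-04  1.44136301e+00] [-5.87101984 -0.37538497  0.24380262] [-0.10545147  1.20839011 -0.18286764]
```

send_rows(targets=[[[-0.5, 0, 0], [0, 0, 0]], [[-0.5, 0, 0], [0, 0, 0]], [[-0.5, 0, 0], [0, 0, 0]], [[-0.5, 0, 0], [0, 0, 0]], [[-0.5, 0, 0], [0, 0, 0]], [[-0.5, 0, 0], [0, 0, 0]], [[-0.5, 0, 10], [0, 0, 0]], [[-0.5, 0, 40], [0, 0, 0]], [[-0.5, 0, 70], [0, 0, 0]], [[-0.5, 0, 70], [0, 0, 0]]], grip=1)

```text
t: 27.85
position: [0.5562, 0.0454, 0.0622]
orientation: [3.135, -0.001, 1.442]
force: [0.7, -0.1, 0.4]
gripper_width: 0.995
gripper_force: 0.0
```

send_rows(targets=[[[-16, 35, 0], [0, 0, 0]], [[-33, 70, 0], [0, 0, 0]], [[-33, 100, 0], [0, 0, 0]], [[-33, 100, 0], [0, 0, 0]], [[-33, 100, 0], [0, 0, 0]], [[-33, 100, 0], [0, 0, 0]], [[-33, 100, 0], [0, 0, 0]], [[-33, 100, 0], [0, 0, 0]], [[-33, 100, 0], [0, 0, 0]], [[-33, 100, 0], [0, 0, 0]], [[-33, 100, 0], [0, 0, 0]], [[-33, 100, -20], [0, 0, 0]], [[-33, 100, -45], [0, 0, 0]], [[-33, 100, -65], [0, 0, 0]], [[-33, 100, -71], [0, 0, 0]], [[-33, 100, -71], [0, 0, 0]]], grip=-1)

```text
t: 29.45
position: [0.5201, 0.1447, -0.0138]
orientation: [-3.14, 0.0, 1.442]
force: [0.2, -0.3, 0.4]
gripper_width: 0.006
gripper_force: 0.0
```

Push the left end gently toward the plate.

send_rows(targets=[[[2, 0, 0], [0, 0, 0]], [[4, 0, 0], [0, 0, 0]], [[6, 0, 0], [0, 0, 0]], [[8, 0, 0], [0, 0, 0]], [[8, 0, 0], [0, 0, 0]]])

```text
t: 29.95
position: [0.5291, 0.1446, -0.0131]
orientation: [3.141, -0.0, 1.441]
force: [0.1, 0.2, -0.0]
gripper_width: 0.004
gripper_force: 0.0
```

send_rows(targets=[[[1, 0, 0], [0, 0, 0]], [[2, 0, 0], [0, 0, 0]], [[2, 0, 0], [0, 0, 0]]])

```text
t: 30.25
position: [0.5307, 0.1446, -0.0133]
orientation: [3.141, -0.0, 1.441]
force: [0.1, 0.1, -0.1]
gripper_width: 0.006
gripper_force: 0.0
```

send_rows(targets=[[[1, 0, 0], [0, 0, 0]], [[2, 0, 0], [0, 0, 0]], [[2, 0, 0], [0, 0, 0]]])

```text
t: 30.55
position: [0.5328, 0.1446, -0.0133]
orientation: [3.141, -0.0, 1.441]
force: [0.5, 0.3, 0.4]
gripper_width: 0.005
gripper_force: 0.0
```

send_rows(targets=[[[1, 0, 0], [0, 0, 0]], [[1, 0, 0], [0, 0, 0]]])

```text
t: 30.75
position: [0.5337, 0.1446, -0.0133]
orientation: [3.141, -0.0, 1.441]
force: [-0.2, -0.3, -0.4]
gripper_width: 0.005
gripper_force: 0.0
```

send_rows(targets=[[[0.5, 0, 0], [0, 0, 0]], [[1, 0, 0], [0, 0, 0]]])

```text
t: 30.95
position: [0.5347, 0.1446, -0.0133]
orientation: [3.141, 0.0, 1.441]
force: [-0.4, 0.0, 0.4]
gripper_width: 0.003
gripper_force: 0.0
```

send_rows(targets=[[[0.5, 0, 0], [0, 0, 0]], [[1, 0, 0], [0, 0, 0]]])

```text
t: 31.15
position: [0.5357, 0.1446, -0.0133]
orientation: [3.141, -0.0, 1.441]
force: [-0.5, -0.4, 0.4]
gripper_width: 0.006
gripper_force: 0.0
```

send_rows(targets=[[[0.5, 0, 0], [0, 0, 0]], [[1, 0, 0], [0, 0, 0]]])

```text
t: 31.35
position: [0.5367, 0.1446, -0.0133]
orientation: [3.142, -0.0, 1.441]
force: [0.2, 0.3, -0.4]
gripper_width: 0.004
gripper_force: 0.0
```

send_rows(targets=[[[0.5, 0, 0], [0, 0, 0]], [[1, 0, 0], [0, 0, 0]]])

```text
t: 31.55
position: [0.5377, 0.1446, -0.0133]
orientation: [3.142, -0.0, 1.441]
force: [-0.3, 0.4, -0.5]
gripper_width: 0.004
gripper_force: 0.0
```

send_rows(targets=[[[0.5, 0, 0], [0, 0, 0]], [[1, 0, 0], [0, 0, 0]]])

```text
t: 31.75
position: [0.5387, 0.1446, -0.0133]
orientation: [3.142, 0.0, 1.441]
force: [0.6, -0.5, 0.2]
gripper_width: 0.008
gripper_force: 0.1
```

send_rows(targets=[[[0.5, 0, 0], [0, 0, 0]], [[1, 0, 0], [0, 0, 0]]])

```text
t: 31.95
position: [0.5387, 0.1447, -0.0135]
orientation: [-3.14, 0.001, 1.442]
force: [-6.4, 0.0, 5.2]
gripper_width: 0.001
gripper_force: 3.3
```

send_rows(targets=[[[-12, 0, 0], [0, 0, 0]], [[-35, -40, 0], [0, 0, 0]], [[-36, -85, 0], [0, 0, 0]], [[-36, -130, 0], [0, 0, 0]], [[-36, -170, 0], [0, 0, 0]], [[-36, -189, 0], [0, 0, 0]], [[-34, -189, 0], [0, 0, 0]], [[-32, -189, 0], [0, 0, 0]], [[-30, -189, 0], [0, 0, 0]], [[-29, -189, 0], [0, 0, 0]], [[-29, -189, 0], [0, 0, 0]]])

```text
t: 33.05
position: [0.5109, -0.0433, -0.0133]
orientation: [3.141, -0.0, 1.443]
force: [-1.1, -0.3, -0.8]
gripper_width: 0.004
gripper_force: 0.0
```

send_rows(targets=[[[1, 0, 0], [0, 0, 0]], [[2, 0, 0], [0, 0, 0]], [[2, 0, 0], [0, 0, 0]]])

```text
t: 33.35
position: [0.5128, -0.0443, -0.0133]
orientation: [3.141, -0.0, 1.442]
force: [0.1, -0.4, 0.5]
gripper_width: 0.003
gripper_force: 0.0
```

send_rows(targets=[[[0.5, 0, 0], [0, 0, 0]], [[1, 0, 0], [0, 0, 0]]])

```text
t: 33.55
position: [0.5136, -0.0444, -0.0133]
orientation: [3.142, 0.0, 1.441]
force: [0.3, 0.4, 0.5]
gripper_width: 0.006
gripper_force: 0.0
```

send_rows(targets=[[[0.5, 0, 0], [0, 0, 0]], [[1, 0, 0], [0, 0, 0]]])

```text
t: 33.75
position: [0.5145, -0.0444, -0.0134]
orientation: [-3.141, 0.0, 1.441]
force: [-2.3, 0.2, 1.9]
gripper_width: 0.008
gripper_force: 1.0
```

send_rows(targets=[[[0.5, 0, 0], [0, 0, 0]], [[0.5, 0, 0], [0, 0, 0]]])

```text
t: 33.95
position: [0.5145, -0.0444, -0.0135]
orientation: [-3.14, 0.0, 1.441]
force: [-3.0, 0.0, 3.2]
gripper_width: 0.003
gripper_force: 2.1
```

```bash
cat >mv.py <<'E'
from h import *
from scipy.spatial.transform import Rotation as Ro
def Rdown(psi,tilt):
    """tool down with yaw psi (deg), then tip swung by tilt (deg) so Z gains +horizontal along direction az"""
    az,t=tilt
    R=Ro.from_euler("z",psi,degrees=True)*Ro.from_euler("x",180,degrees=True)
    ax=np.array([-np.sin(np.radians(az)),np.cos(np.radians(az)),0])   # -z -> +az needs rotation -t about this axis
    return Ro.from_rotvec(-np.radians(t)*ax)*R
def cur():
    o=bot.get_obs(); return o["position"],Ro.from_euler("xyz",o["orientation"]),o
def plan(p,R):
    P,Q,_=cur(); print("shift",np.round((np.array(p)-P)*1000,1),"turn",np.round(np.degrees((R*Q.inv()).as_rotvec()),1))
E
python3 - <<'E'
from mv import *
plan([.56,0,.25],Rdown(172.7,(0,0)))
plan([.56,0,.25],Rdown(172.7,(-7.3,60)))
E
```

```text
shift [ 45.5  44.4 263.5] turn [ 0.1 -0.1 90.1]
shift [ 45.5  44.4 263.5] turn [-52.3 -40.4  81.1]
```

send_rows(targets=[[[-15, 0, 0], [0, 0, 0]], [[-15, 0, 40], [0, 0, 0]], [[-15, 0, 85], [0, 0, 0]], [[-5, 5, 130], [0, 0, 8]], [[5, 10, 175], [0, 0, 16]], [[15, 20, 220], [0, 0, 24]], [[25, 30, 260], [0, 0, 32]], [[35, 40, 263], [0, 0, 40]], [[45, 44, 263], [0, 0, 48]], [[45, 44, 263], [0, 0, 56]], [[45, 44, 263], [0, 0, 64]], [[45, 44, 263], [0, 0, 72]], [[45, 44, 263], [0, 0, 80]], [[45, 44, 263], [0, 0, 88]], [[45, 44, 263], [0, 0, 90]], [[45, 44, 263], [0, 0, 90]]])

```text
t: 35.55
position: [0.5604, -0.0005, 0.2497]
orientation: [3.141, 0.0, 3.012]
force: [0.3, 0.0, 0.1]
gripper_width: 0.004
gripper_force: 0.0
```

```bash
python3 - <<'E'
from mv import *
print(cur()[2]["joints"],cur()[2]["t"],cur()[0])
plan([.56,0,.25],Rdown(172.7,(-7.3,60)))
E
```

```text
[ 0.88489722  0.40594204 -1.24011635  1.51127091  0.3835582   1.49674837
  1.08372804] 35.55 [ 5.60391855e-01 -4.50471031e-04  2.49653287e-01]
shift [-0.4  0.5  0.3] turn [ -7.7 -59.5   0.1]
```

send_rows(targets=[[[0, 0, 0], [-1, -8, 0]], [[0, 0, 0], [-2, -16, 0]], [[0, 0, 0], [-3, -24, 0]], [[0, 0, 0], [-4, -32, 0]], [[0, 0, 0], [-5, -40, 0]], [[0, 0, 0], [-6, -48, 0]], [[0, 0, 0], [-7, -56, 0]], [[0, 0, 0], [-7.7, -59.5, 0]], [[0, 0, 0], [-7.7, -59.5, 0]]])

```text
t: 36.45
position: [0.5588, -0.0105, 0.2488]
orientation: [-3.121, 0.902, 3.005]
force: [0.2, -1.6, 0.3]
gripper_width: 0.009
gripper_force: 0.0
```

```bash
python3 - <<'E'
from mv import *
p,R,o=cur();print(o["joints"],o["t"],p,R.as_matrix()[:,2])
for a in(0,.0237): print([((proj("side",q)-[210,100])*[2,2]).round() for q in (p-a*R.as_matrix()[:,2], p+np.array([0,0,a]))])
show("p1",(210,100,410,330),(270,180,400,280))
E
```

```text
[ 0.62294092 -0.49912705 -0.71015037  2.35426933 -0.18685633  0.30158422
  1.40288509] 36.45 [ 0.5587831  -0.01050801  0.24882715] [ 0.7744912  -0.12715215 -0.61967387]
[array([[240., 168.]]), array([[240., 168.]])]
[array([[252., 164.]]), array([[241., 150.]])]
side scale 2.0
top scale 3.076923076923077
```

View pics/p1.png

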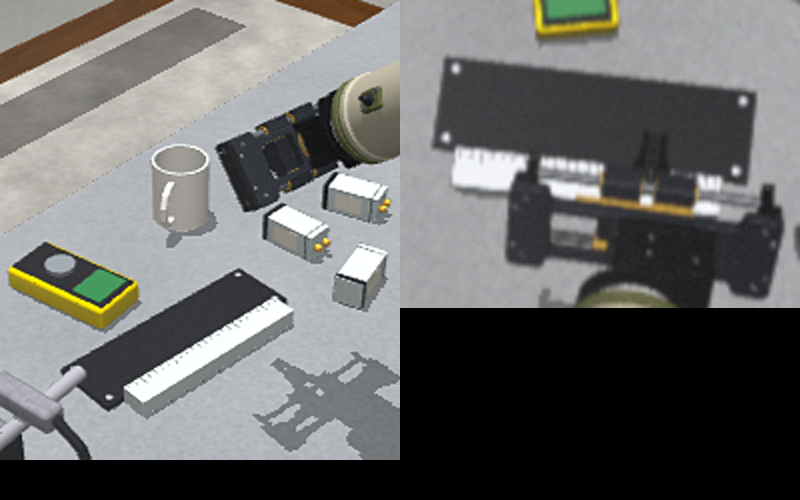

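```bash
cat >kin.py <<'E'
import numpy as np, itertools
from scipy.optimize import least_squares
from scipy.spatial.transform import Rotation as Ro
D=[([1.19942304,0.3328267,-0.06471343,1.46086196,0.02162318,1.34987769,-0.08850353],[0.21345888,-0.5870216,0.19772008],[-3.14031752,7.5e-05,0.348806902]),
([0.32501272,0.44029273,-0.65308569,1.48554976,0.27152054,1.30750015,-0.56247482],[0.62462279,0.05961468,0.15442657],[-3.142,0,1.361]),
([0.29459548,0.34971227,-1.08927026,1.55634158,0.31203419,1.42531828,0.82342972],[0.48896153,0.27106436,0.22543651],[-3.1414,0,-3.0736]),
([-0.02565707,0.51788739,-1.03656552,1.42035804,0.44356102,1.45121865,0.58509001],[0.48071459,0.39557785,0.20367084],[3.1414,0.0002,-3.07216]),
([0.73899044,0.17047632,-1.07929549,1.5326049,0.15381974,1.52920627,1.28815235],[0.51091703,0.07254616,0.30003822],[-3.138,.0002,-3.0835]),
([0.99379651,0.3758127,-0.6172281,1.24785315,0.2134509,1.58149019,0.36391764],[0.5114071,-0.36769505,0.30009532],[3.1407,-.0003,1.52196]),
([0.51728257,0.52388154,-0.82420659,1.83791074,0.45763483,0.98111962,-0.63172447],[0.54635262,0.04457662,-0.01053702],[-3.1414,0,1.44145]),
([0.88489722,0.40594204,-1.24011635,1.51127091,0.3835582,1.49674837,1.08372804],[0.56039,-0.00045,0.24965],[3.141,0,3.012]),
([0.62294092,-0.49912705,-0.71015037,2.35426933,-0.18685633,0.30158422,1.40288509],[0.5587831,-0.01050801,0.24882715],[-3.121,.902,3.005])]
def fk(q,P,s):
    # P: base yaw, d1, a1, d3, a3, d5, a5, d7 , tool yaw
    A=Ro.from_euler("z",P[0]+s[0]*q[0]);p=np.array([0,0,P[1]])
    A=A*Ro.from_euler("y",q[1]); A=A*Ro.from_euler("z",s[1]*q[2]); p=p+A.apply([P[4],0,P[3]])
    A=A*Ro.from_euler("y",q[3]); p=p+A.apply([P[2],0,0]); A=A*Ro.from_euler("z",s[2]*q[4]); p=p+A.apply([P[6],0,P[5]])
    A=A*Ro.from_euler("y",q[5]); A=A*Ro.from_euler("z",s[3]*q[6]+P[8]); p=p+A.apply([P[9],P[10],P[7]])
    return p,A
def res(P,s):
    r=[]
    for q,p,e in D:
        x,A=fk(q,P,s); r+=list(x-p)+list(.3*(A*Ro.from_euler("xyz",e).inv()).as_rotvec())
    return np.array(r)
if __name__=="__main__":
    best=[]
    for s in itertools.product((1,-1),repeat=4):
        for t in(0,1.57,3.14,-1.57):
            r=least_squares(res,[0,.35,0,.4,0,.4,0,.3,t,0,0],args=(s,),max_nfev=200); best.append((r.cost,s,r.x))
    best.sort(key=lambda b:b[0])
    for b in best[:3]: print(b[0],b[1],np.round(b[2],4))
    print(np.round(res(best[0][2],best[0][1]).reshape(-1,6)*1000,1))
    np.save("kin.npy",np.r_[best[0][2],best[0][1]])
E
python3 kin.py
python3 - <<'E'
from mv import *
p=np.array([0.5587831,-0.01050801,0.24882715]);Z=np.array([.7745,-.127,-.6197])
print([((proj("top",q))).round(1) for q in (p,p-.0237*Z,p+[0,0,.0237])],"seen tip 351.9,223.9")
E
```

```text
0.00025347563507794577 (-1, -1, -1, -1) [-5.7100e-02  2.3560e-01  8.0200e-02  5.2050e-01 -2.3200e-02  4.8500e-01
 -7.3500e-02  4.2910e-01  1.5161e+00 -8.0000e-03 -2.0000e-04]
0.0002534756350779474 (-1, -1, -1, -1) [-5.7100e-02  2.3560e-01  8.0200e-02  5.2050e-01 -2.3200e-02  4.8500e-01
 -7.3500e-02  4.2910e-01  1.5161e+00 -8.0000e-03 -2.0000e-04]
0.00025347563507795146 (-1, -1, -1, -1) [-5.7100e-02  2.3560e-01  8.0200e-02  5.2050e-01 -2.3200e-02  4.8500e-01
 -7.3500e-02  4.2910e-01  1.5161e+00 -8.0000e-03 -2.0000e-04]
[[ -0.3   6.4  -5.1   0.   -0.   -0.7]
 [ -0.6  -0.3   1.    0.    0.1  -0.7]
 [  1.1  -0.5   0.6   0.    0.   -0.7]
 [  6.2   0.5   4.3   0.   -0.   -0.7]
 [ -1.7   3.7  -5.   -0.    0.1  -0.7]
 [  3.   -1.8  -1.8  -0.    0.   -0.7]
 [ -0.5   5.    7.2  -0.   -0.   -0.7]
 [ -0.2  -2.2   1.6  -0.   -0.1  -0.6]
 [  2.1   3.1  -2.8 -12.6   2.3  -7. ]]
[array([[353.8, 218.6]]), array([[352.9, 225. ]]), array([[354.3, 216.4]])] seen tip 351.9,223.9
```

```bash
cat >>kin.py <<'E'
LO=np.array([-2.6,-.5,-1.47,.16,-1.27,.06,-2.6]);HI=np.array([2.6,2.12,1.34,2.42,4.41,2.06,2.6])
def ik(p,R,P,s,q0):
    f=lambda q:(lambda x,A:np.r_[(x-p)*10,3*(A*R.inv()).as_rotvec(),.02*np.maximum(0,.15-np.minimum(q-LO,HI-q))*10,.003*(q-q0)])(*fk(q,P,s))
    b=None
    for k in range(4):
        q=np.clip(q0+(0 if k==0 else 1)*np.random.default_rng(k).normal(0,.5,7),LO+.01,HI-.01)
        r=least_squares(f,q,bounds=(LO,HI))
        if b is None or r.cost<b.cost:b=r
    x,A=fk(b.x,P,s);return b.x,np.linalg.norm(x-p)*1000,np.degrees((A*R.inv()).magnitude()),np.minimum(b.x-LO,HI-b.x).min()
E
cat > chk.py <<'E'
from mv import *; import kin
k=np.load("kin.npy");P,s=k[:11],k[11:]
O=np.array([.6158,.036]);th=np.radians(-7.3);n=np.array([np.cos(th),np.sin(th)]);t=np.array([-np.sin(th),np.cos(th)])
q0=np.array([.6,.4,-.7,1.6,.2,1.0,.5])
TIP=.0237; DEP=.008
def pose(axispt,psi,az,tilt):
    R=Rdown(psi,(az,tilt));Z=R.as_matrix()[:,2]; return axispt+(DEP+TIP)*Z,R
if __name__=="__main__":
  mods={0:(.4988,-.1961,-74.9),1:(.4037,-.3906,-170.1),2:(.6067,-.3447,-169.4),3:(.6195,-.217,175.8)}
  for tau in(45,60,70,80):
    print("tau",tau)
    for y in(-.1,0,.1):
      c=O+t*y; r=kin.ik(*pose(np.array([*c,.008+.042]),172.7,-7.3,tau),P,s,q0); print(" place",y,np.round(r[0],2),np.round(r[1:],2))
    for m,(x,y,a) in mods.items():
      r=kin.ik(*pose(np.array([x,y,.02]),a+180,a+180,90-tau),P,s,q0); print(" pick",m,np.round(r[0],2),np.round(r[1:],2))
E
python3 chk.py
```

```text
tau 45
 place -0.1 [ 1.25  0.65 -1.24  2.22  2.01  0.46 -0.06] [0.  0.  0.2]
 place 0 [ 0.79  0.44 -0.99  2.2   1.92  0.44 -0.32] [0.   0.   0.22]
 place 0.1 [ 0.35  0.44 -0.8   2.12  1.77  0.56 -0.4 ] [0.  0.  0.3]
 pick 0 [ 0.99  0.89 -0.63  1.44 -0.08  1.5   0.71] [0.   0.   0.56]
 pick 1 [ 1.43  0.43 -0.41  2.07 -1.01  0.71  0.48] [0.   0.   0.26]
 pick 2 [ 1.24  0.57 -0.67  1.95 -0.86  0.38  0.1 ] [0.   0.   0.32]
 pick 3 [ 1.57  1.14 -1.34  2.08  1.9   0.52 -2.49] [0.06 0.03 0.11]
tau 60
 place -0.1 [ 0.95  0.57 -0.93  2.29  2.81  0.62 -0.95] [0.02 0.   0.13]
 place 0 [ 0.75  0.87 -1.11  2.27  2.53  1.01 -0.65] [0.   0.   0.15]
 place 0.1 [ 0.33  0.75 -0.92  2.18  2.33  1.05 -0.79] [0.   0.   0.24]
 pick 0 [ 0.95  0.71 -0.6   1.6  -0.01  1.29  0.67] [0.   0.   0.77]
 pick 1 [ 1.22  0.35 -0.32  2.04 -0.64  0.66  0.03] [0.   0.   0.38]
 pick 2 [ 0.9   0.49 -0.36  1.84 -0.45  0.53 -0.41] [0.   0.   0.47]
 pick 3 [ 0.48  0.35 -0.18  2.05 -0.37  0.26 -0.98] [0.  0.  0.2]
tau 70
 place -0.1 [ 1.09  1.16 -1.1   2.33  3.04  1.08 -0.58] [0.05 0.   0.09]
 place 0 [ 0.68  1.15 -1.06  2.28
[... 182 characters left out ...]
k 1 [ 1.07  0.34 -0.24  1.98 -0.36  0.69 -0.28] [0.   0.   0.44]
 pick 2 [ 0.75  0.51 -0.24  1.74 -0.21  0.67 -0.68] [0.   0.   0.61]
 pick 3 [ 0.43  0.39 -0.13  1.91 -0.11  0.51 -1.23] [0.   0.   0.45]
tau 80
 place -0.1 [ 0.58  0.99 -0.55  2.31  3.23  1.41 -1.16] [0.03 0.   0.11]
 place 0 [ 0.35  1.08 -0.68  2.26  2.98  1.56 -1.05] [0.   0.   0.16]
 place 0.1 [ 0.02  1.03 -0.63  2.16  2.7   1.58 -1.12] [0.   0.   0.26]
 pick 0 [ 0.83  0.49 -0.55  1.8   0.13  1.02  0.52] [0.   0.   0.62]
 pick 1 [ 0.93  0.36 -0.17  1.91 -0.12  0.78 -0.54] [0.   0.   0.51]
 pick 2 [ 0.64  0.56 -0.18  1.61 -0.03  0.85 -0.87] [0.   0.   0.79]
 pick 3 [ 0.4   0.47 -0.13  1.75  0.01  0.76 -1.35] [0.   0.   0.67]
```

```bash
cat > scan.py <<'E'
from chk import *
mods={0:(.4988,-.1961,-74.9),1:(.4037,-.3906,-170.1),2:(.6067,-.3447,-169.4),3:(.6195,-.217,175.8)}
HI=kin.HI.copy(); kin.HI[4]=1.3
def ik1(p,R):
    b=None
    for q0 in([.6,.4,-.7,1.6,.2,1.0,.5],[.6,.6,0,1.5,0,1.2,-.5],[.6,.6,.5,1.5,0,1.2,0]):
        r=kin.ik(p,R,P,s,np.array(q0))
        if b is None or (r[1]<2)*r[3]>(b[1]<2)*b[3]: b=r
    return b
for tau in(45,60,75):
  for sg,off in((-1,180),(1,0)):
    row=[]
    for az in range(-180,180,30):
      m=[]
      for y in(-.1,.1):
        c=O+t*y; r=ik1(*pose(np.array([*c,.05]),az-7.3+off,az-7.3,tau)); m.append(r[3] if r[1]<2 else -1)
      row.append((az,round(min(m),2)))
    print(tau,sg,"place",[x for x in row if x[1]>.03])
    print("   pick",[(k,round((lambda r:r[3] if r[1]<2 else -1)(ik1(*pose(np.array([x,y,.02]),a+off,a+180,90-tau))),2)) for k,(x,y,a) in mods.items()],flush=True)
E
time python3 scan.py
```

```text
45 -1 place [(-180, np.float64(0.05)), (-120, np.float64(0.22)), (-90, np.float64(0.56)), (-60, np.float64(0.32)), (-30, np.float64(0.15)), (60, np.float64(0.08)), (90, np.float64(0.09)), (120, np.float64(0.22)), (150, np.float64(0.2))]
   pick [(0, np.float64(0.56)), (1, np.float64(0.26)), (2, np.float64(0.32)), (3, -1)]
45 1 place [(-180, np.float64(0.06)), (-120, np.float64(0.15)), (-90, np.float64(0.24)), (-60, np.float64(0.13)), (60, np.float64(0.3)), (90, np.float64(0.67)), (120, np.float64(0.53)), (150, np.float64(0.22))]
   pick [(0, np.float64(0.45)), (1, np.float64(0.14)), (2, np.float64(0.25)), (3, -1)]
60 -1 place [(-90, np.float64(0.4)), (-60, np.float64(0.15)), (60, np.float64(0.15)), (90, np.float64(0.16)), (120, np.float64(0.25))]
   pick [(0, np.float64(0.77)), (1, np.float64(0.39)), (2, np.float64(0.49)), (3, np.float64(0.26))]
60 1 place [(-90, np.float64(0.15)), (-60, np.float64(0.15)), (60, np.float64(0.15)), (90, np.float64(0.64)), (120, np.float64(0.36))]
   pick [(0, np.float64(0.61)), (1, np.float64(0.15)), (2, np.float64(0.43)), (3, np.float64(0.26))]
75 -1 place [(-90, np.float64(0.26)), (-60, np.float64(0.15)), (60, np.float64(0.15)), (90, np.float64(0.24)), (120, np.float64(0.15))]
   pick [(0, np.float64(0.67)), (1, np.float64(0.48)), (2, np.float64(0.75)), (3, np.float64(0.6))]
75 1 place [(-90, np.float64(0.15)), (-60, np.float64(0.15)), (60, np.float64(0.15)), (90, np.float64(0.57)), (120, np.float64(0.2))]
   pick [(0, np.float64(0.52)), (1, np.float64(0.32)), (2, np.float64(0.58)), (3, np.float64(0.57))]
real	5m34.013s
user	5m29.221s
sys	0m0.140s
```

```bash
cat > pk.py <<'E'
from chk import *
import json
TAU=60;G=.050;S_OFF=180
def pick(m,up=0.):
    x,y,a=m; ar=np.radians(a); d=G-.042
    return pose(np.array([x+d*np.cos(ar),y+d*np.sin(ar),.02+up]),a+S_OFF,a+180,90-TAU)
AZ=-97.3
def place(yp,up=0.,xp=0.):
    c=O+t*yp+n*xp; return pose(np.array([*c,.008+G+up]),AZ+S_OFF,AZ,TAU)
E
python3 - <<'E'
from pk import *
p0={0:(.4988,-.1961,-74.9),1:(.4037,-.3906,-170.1),2:(.6067,-.3447,-169.4),3:(.6195,-.217,175.8)}
for k,(x,y,a) in p0.items(): print(k,locate("module1","module",[x,y,np.radians(a)]))
print("se",locate("straightedge","straightedge",[.553,.0446,-.127]))
print("mug",ray("top",(403,165),.0),[ (i,np.round(ray("top",(326,v),.034),3)) for i,v in((0,140),(1,191))])
plan(*pick(p0[0],.1))
E
```

```text
0 {'cams': ['top', 'side'], 'top': (array([ 495.6, -196.7,  -76.8]), np.float64(0.147)), 'side': (array([ 498.9, -196.5,  -77.8]), np.float64(0.094)), 'both': (array([ 497.2, -195.5,  -78.6]), np.float64(0.13))}
1 {'cams': ['top', 'side'], 'top': (array([ 401.5, -389.1, -169.7]), np.float64(0.104)), 'side': (array([ 405.2, -394.7, -171.3]), np.float64(0.28)), 'both': (array([ 402.4, -389.1, -169.5]), np.float64(0.201))}
2 {'cams': ['top', 'side'], 'top': (array([ 604.4, -343.9, -170.2]), np.float64(0.133)), 'side': (array([ 607.1, -346.4, -160.8]), np.float64(0.164)), 'both': (array([ 605.2, -344.6, -168. ]), np.float64(0.155))}
3 {'cams': ['top', 'side'], 'top': (array([ 618.5, -217.9,  177.5]), np.float64(0.126)), 'side': (array([ 625.2, -223.4,  175. ]), np.float64(0.097)), 'both': (array([ 619.9, -220.2,  177.6]), np.float64(0.136))}
se {'cams': ['top', 'side'], 'top': (array([552.2,  44.8,  -6.8]), np.float64(0.7)), 'side': (array([554.1,  42.8,  -6.5]), np.float64(0.113)), 'both': (array([554. ,  43.3,  -6.1]), np.float64(0.408))}
mug [ 0.77788379 -0.1746783   0.        ] [(0, array([0.846, 0.055, 0.034])), (1, array([0.69 , 0.057, 0.034]))]
shift [ -62.4 -177.9 -156. ] turn [ 57.5  63.2 -54.8]
```

send_rows(targets=[[[-5, -14, 0], [4.4, 4.9, -4.2]], [[-10, -28, 0], [8.8, 9.7, -8.4]], [[-15, -42, 0], [13.3, 14.6, -12.6]], [[-20, -56, 0], [17.7, 19.4, -16.9]], [[-25, -70, 0], [22.1, 24.3, -21.1]], [[-30, -84, 0], [26.5, 29.2, -25.3]], [[-35, -98, 0], [31, 34, -29.5]], [[-40, -112, 0], [35.4, 38.9, -33.7]], [[-45, -126, 0], [39.8, 43.8, -37.9]], [[-50, -140, 0], [44.2, 48.6, -42.2]], [[-55, -155, 0], [48.7, 53.5, -46.4]], [[-60, -170, -20], [53.1, 58.3, -50.6]], [[-62, -178, -60], [57.5, 63.2, -54.8]], [[-62, -178, -80], [57.5, 63.2, -54.8]], [[-62, -178, -80], [57.5, 63.2, -54.8]]], grip=1)

```text
t: 39.05
position: [0.4956, -0.1888, 0.1646]
orientation: [-3.136, -0.528, 1.83]
force: [-0.4, 0.6, 0.2]
gripper_width: 1.002
gripper_force: 0.0
```

```bash
cat >> pk.py <<'E'
MO={0:(.4975,-.196,-77.5),1:(.402,-.390,-169.8),2:(.605,-.3445,-169.),3:(.6195,-.2195,177.)}
def st():
    p,R,o=cur(); Z=R.as_matrix()[:,2]; print("t",round(o["t"],2),"p",np.round(p*1000,1),"Z",np.round(Z,3),"j",np.round(o["joints"],2),"F",np.round(o["force"],1),"w",round(o["gripper_width"]*87,1))
E
python3 -c "
from pk import *
st(); plan(*pick(MO[0],.06)); plan(*pick(MO[0]))"
```

```text
t 39.05 p [ 495.6 -188.8  164.6] Z [-0.135  0.486 -0.864] j [ 0.9   0.52 -0.52  1.44 -0.16  1.58  0.68] F [-0.4  0.6  0.2] w 87.1
shift [   0.2    0.4 -112. ] turn [-0.2 -0.3 -2.5]
shift [   0.2    0.4 -172. ] turn [-0.2 -0.3 -2.5]
```

send_rows(targets=[[[0, 0, -40], [0, 0, -2.5]], [[0, 0, -80], [0, 0, -2.5]], [[0, 0, -115], [0, 0, -2.5]], [[0, 0, -140], [0, 0, -2.5]], [[0, 0, -160], [0, 0, -2.5]], [[0, 0, -172], [0, 0, -2.5]], [[0, 0, -172], [0, 0, -2.5]], [[0, 0, -172], [0, 0, -2.5]]])

```text
t: 39.85
position: [0.4982, -0.1889, -0.0019]
orientation: [3.14, -0.521, 1.791]
force: [0.4, 0.3, 0.3]
gripper_width: 0.996
gripper_force: 0.0
```

send_rows(targets=[[[0, 0, 0], [0, 0, 0]], [[0, 0, 0], [0, 0, 0]], [[0, 0, 0], [0, 0, 0]], [[0, 0, 0], [0, 0, 0]], [[0, 0, 0], [0, 0, 0]], [[0, 0, 0], [0, 0, 0]], [[0, 0, 0], [0, 0, 0]], [[0, 0, 0], [0, 0, 0]], [[0, 0, 0], [0, 0, 0]], [[0, 0, 0], [0, 0, 0]], [[0, 0, 0], [0, 0, 0]]], grip=-1)

```text
t: 40.95
position: [0.4971, -0.1888, -0.0035]
orientation: [-3.141, -0.523, 1.79]
force: [-1.0, -0.6, 1.2]
gripper_width: 0.457
gripper_force: 29.9
```

```bash
python3 -c "
from pk import *
st(); plan(*place(-.115,.12)); plan(*place(-.115))"
```

```text
t 40.95 p [ 497.1 -188.8   -3.5] Z [-0.109  0.487 -0.867] j [ 0.89  0.69 -0.48  1.57 -0.11  1.28  0.72] F [-1.  -0.6  1.2] w 39.7
shift [100.6  83.5 165.7] turn [-90.2  -4.2 -15.6]
shift [100.6  83.5  45.7] turn [-90.2  -4.2 -15.6]
```

send_rows(targets=[[[0, 0, 20], [0, 0, 0]], [[0, 0, 55], [0, 0, 0]], [[0, 0, 90], [0, 0, 0]], [[0, 0, 125], [-6, 0, -1]], [[5, 0, 150], [-13, 0, -2]], [[15, 5, 166], [-20, -1, -3]], [[25, 12, 166], [-28, -1, -5]], [[35, 20, 166], [-36, -2, -6]], [[45, 30, 166], [-44, -2, -8]], [[55, 40, 166], [-52, -2.5, -9]], [[65, 50, 166], [-60, -3, -10]], [[75, 60, 166], [-68, -3, -12]], [[85, 70, 166], [-76, -3.5, -13]], [[93, 77, 166], [-84, -4, -14.5]], [[98, 82, 166], [-89, -4, -15.5]], [[100.5, 83.5, 166], [-90.2, -4.2, -15.6]], [[100.5, 83.5, 166], [-90.2, -4.2, -15.6]], [[100.5, 83.5, 166], [-90.2, -4.2, -15.6]]])

```text
t: 42.75
position: [0.5977, -0.1062, 0.1631]
orientation: [3.139, 1.045, 1.44]
force: [0.3, -0.3, -2.3]
gripper_width: 0.453
gripper_force: 29.9
```

```bash
python3 -c "
from pk import *
st(); plan(*place(-.115,.0))
show('p2',(250,100,420,310),(300,180,450,300))"
```

```text
t 42.75 p [ 597.7 -106.2  163.1] Z [-0.11  -0.858 -0.502] j [-0.11  0.67 -0.4   1.51  1.02  1.79 -0.84] F [ 0.3 -0.3 -2.3] w 39.4
shift [  -0.     0.9 -121. ] turn [-0.1  0.1  0.1]
side scale 2.3529411764705883
top scale 2.6666666666666665
```

View pics/p2.png

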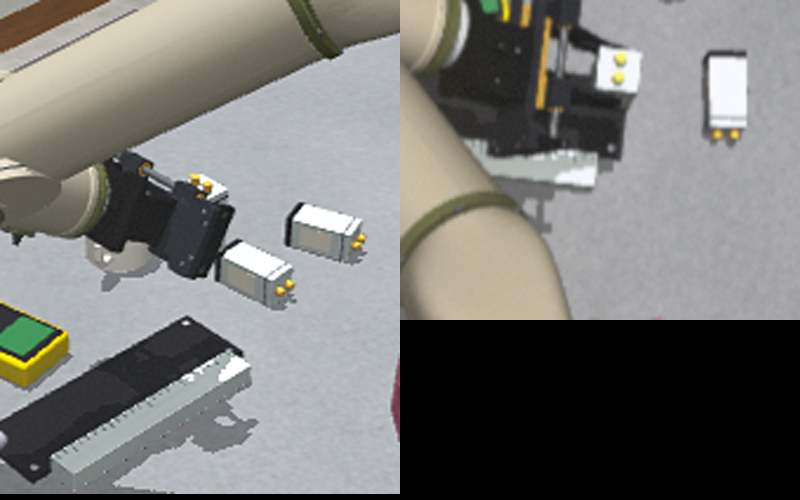

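send_rows(targets=[[[0, 1, -25], [0, 0, 0]], [[0, 1, -55], [0, 0, 0]], [[0, 1, -85], [0, 0, 0]], [[0, 1, -105], [0, 0, 0]], [[0, 1, -113], [0, 0, 0]], [[0, 1, -115], [0, 0, 0]], [[0, 1, -115], [0, 0, 0]], [[0, 1, -115], [0, 0, 0]]])

```text
t: 43.65
position: [0.5984, -0.1041, 0.0488]
orientation: [3.137, 1.046, 1.439]
force: [0.1, 0.5, -2.9]
gripper_width: 0.454
gripper_force: 29.9
```

send_rows(targets=[[[0, 0, -1], [0, 0, 0]], [[0, 0, -2], [0, 0, 0]], [[0, 0, -2], [0, 0, 0]]])

```text
t: 43.95
position: [0.5978, -0.1042, 0.0457]
orientation: [3.14, 1.047, 1.442]
force: [-0.2, 0.9, -1.8]
gripper_width: 0.458
gripper_force: 29.9
```

```bash
python3 -c "
from pk import *
st(); plan(*place(-.115,.0))"
```

```text
t 43.95 p [ 597.8 -104.2   45.7] Z [-0.11  -0.859 -0.5  ] j [-0.13  0.83 -0.38  1.52  1.05  1.7  -0.99] F [-0.2  0.9 -1.8] w 39.9
shift [-0.1 -1.1 -3.5] turn [-0.  0. -0.]
```

send_rows(targets=[[[0, 0, -1], [0, 0, 0]], [[0, 0, -2], [0, 0, 0]], [[0, 0, -2], [0, 0, 0]]])

```text
t: 44.25
position: [0.5978, -0.1042, 0.0447]
orientation: [3.139, 1.048, 1.441]
force: [-1.2, 1.5, 5.9]
gripper_width: 0.458
gripper_force: 29.9
```

send_rows(targets=[[[0, 0, -1], [0, 0, 0]], [[0, 0, -1], [0, 0, 0]]])

```text
t: 44.45
position: [0.5979, -0.1042, 0.0447]
orientation: [3.138, 1.049, 1.44]
force: [-3.0, 3.4, 11.4]
gripper_width: 0.454
gripper_force: 29.9
```

send_rows(targets=[[[0, 0, 1], [0, 0, 0]], [[0, 0, 1], [0, 0, 0]], [[0, 0, 1], [0, 0, 0]], [[0, 0, 1], [0, 0, 0]], [[0, 0, 1], [0, 0, 0]], [[0, 0, 1], [0, 0, 0]], [[0, 0, 1], [0, 0, 0]], [[1, 9, 6], [0, 0, 0]], [[3, 26, 16], [0, 0, 0]], [[6, 52, 31], [0, 0, 0]], [[10, 78, 46], [0, 0, 0]], [[13, 100, 70], [0, 0, 0]], [[13, 100, 110], [0, 0, 0]], [[13, 100, 140], [0, 0, 0]], [[13, 100, 140], [0, 0, 0]]], grip=1)

```text
t: 45.95
position: [0.612, -0.0015, 0.1876]
orientation: [3.127, 1.043, 1.432]
force: [1.0, 0.7, -0.6]
gripper_width: 1.004
gripper_force: 0.0
```

```bash
python3 -c "
from pk import *
st(); plan(*pick(MO[3],.15))
for k in (2,): print(locate('module1','module',[.605,-.3445,np.radians(-169)],cams=('side',)))
print(locate('module1','standing',[*(O-t*.115),-.127],z=.008,cams=('side',)))
print(locate('straightedge','straightedge',[.5535,.0446,-.127],cams=('side',)))"
```

```text
t 45.95 p [612.   -1.5 187.6] Z [-0.105 -0.857 -0.504] j [-0.25  0.74 -0.42  1.33  0.99  1.94 -0.85] F [ 1.   0.7 -0.6] w 87.3
shift [  15.3 -218.4  -45.1] turn [ 62.4 -74.1 -66. ]
{'cams': ['side'], 'side': (array([ 610.2, -349.1, -159.5]), np.float64(0.174))}
{'cams': ['side'], 'side': (array([602.6, -81.8, -30.6]), np.float64(0.125))}
{'cams': ['side'], 'side': (array([554.5,  43.9,  -6.1]), np.float64(0.156))}
```

send_rows(targets=[[[0, 0, 40], [0, 0, 0]], [[0, -10, 70], [4.2, -4.9, -4.4]], [[0, -20, 80], [8.3, -9.9, -8.8]], [[1, -30, 80], [12.5, -14.8, -13.2]], [[2, -45, 80], [16.6, -19.8, -17.6]], [[3, -60, 80], [20.8, -24.7, -22]], [[4, -75, 80], [25, -29.6, -26.4]], [[5, -90, 80], [29.1, -34.6, -30.8]], [[6, -105, 80], [33.3, -39.5, -35.2]], [[7, -120, 80], [37.4, -44.5, -39.6]], [[8, -135, 80], [41.6, -49.4, -44]], [[9, -150, 80], [45.8, -54.3, -48.4]], [[10, -165, 80], [49.9, -59.3, -52.8]], [[12, -185, 60], [54.1, -64.2, -57.2]], [[14, -205, 30], [58.2, -69.2, -61.6]], [[15, -218, 0], [62.4, -74.1, -66]], [[15, -218, -30], [62.4, -74.1, -66]], [[15, -218, -45], [62.4, -74.1, -66]], [[15, -218, -45], [62.4, -74.1, -66]], [[15, -218, -45], [62.4, -74.1, -66]]])

```text
t: 48.25
position: [0.6259, -0.222, 0.1377]
orientation: [-3.139, -0.519, -0.047]
force: [0.9, -0.4, 0.1]
gripper_width: 1.002
gripper_force: 0.0
```

```bash
python3 -c "
from pk import *
st(); plan(*pick(MO[3],.0))"
```

```text
t 48.25 p [ 625.9 -222.   137.7] Z [ 0.495 -0.021 -0.868] j [ 0.63  0.15 -0.29  1.93 -0.2   0.58 -1.12] F [ 0.9 -0.4  0.1] w 87.1
shift [   1.4    2.  -145.1] turn [-0.1 -0.3 -0.4]
```

send_rows(targets=[[[1, 2, -35], [0, 0, 0]], [[1, 2, -75], [0, 0, 0]], [[1, 2, -105], [0, 0, 0]], [[1, 2, -130], [0, 0, 0]], [[1, 2, -143], [0, 0, 0]], [[1, 2, -143], [0, 0, 0]], [[1, 2, -143], [0, 0, 0]]])

```text
t: 48.95
position: [0.6279, -0.2206, -0.0038]
orientation: [-3.14, -0.521, -0.047]
force: [0.6, 0.3, -0.3]
gripper_width: 1.002
gripper_force: 0.0
```

send_rows(targets=[[[0, 0, 0], [0, 0, 0]], [[0, 0, 0], [0, 0, 0]], [[0, 0, 0], [0, 0, 0]], [[0, 0, 0], [0, 0, 0]], [[0, 0, 0], [0, 0, 0]], [[0, 0, 0], [0, 0, 0]], [[0, 0, 0], [0, 0, 0]], [[0, 0, 0], [0, 0, 0]], [[0, 0, 0], [0, 0, 0]], [[0, 0, 0], [0, 0, 0]], [[0, 0, 0], [0, 0, 0]]], grip=-1)

```text
t: 50.05
position: [0.6267, -0.2202, -0.0055]
orientation: [-3.14, -0.519, -0.047]
force: [-0.7, -0.2, 0.1]
gripper_width: 0.458
gripper_force: 29.9
```

```bash
python3 -c "
from pk import *
st(); plan(*place(-.05,.14)); plan(*place(-.05))"
```

```text
t 50.05 p [ 626.7 -220.2   -5.5] Z [ 0.496 -0.021 -0.868] j [ 0.63  0.37 -0.3   2.03 -0.2   0.27 -1.07] F [-0.7 -0.2  0.1] w 39.9
shift [-20.7 179.4 187.7] turn [-62.4  74.1  66. ]
shift [-20.7 179.4  47.7] turn [-62.4  74.1  66. ]
```

send_rows(targets=[[[0, 0, 30], [0, 0, 0]], [[0, 0, 75], [0, 0, 0]], [[0, 0, 120], [0, 0, 0]], [[0, 0, 165], [-3, 3.7, 3.3]], [[0, 5, 205], [-7, 8.6, 7.7]], [[0, 10, 240], [-11.4, 13.6, 12.1]], [[-1, 20, 240], [-15.6, 18.5, 16.5]], [[-2, 32, 240], [-19.8, 23.5, 20.9]], [[-4, 44, 240], [-24, 28.4, 25.3]], [[-6, 56, 240], [-28.1, 33.3, 29.7]], [[-8, 68, 240], [-32.3, 38.3, 34.1]], [[-10, 80, 240], [-36.4, 43.2, 38.5]], [[-12, 95, 240], [-40.6, 48.2, 42.9]], [[-14, 110, 240], [-44.8, 53.1, 47.3]], [[-16, 125, 240], [-48.9, 58.1, 51.7]], [[-18, 140, 240], [-53.1, 63, 56.1]], [[-19, 155, 240], [-57.2, 68, 60.5]], [[-20, 170, 225], [-61, 72.5, 64.5]], [[-20.7, 179, 205], [-62.4, 74.1, 66]], [[-20.7, 179, 188], [-62.4, 74.1, 66]]])

```text
t: 52.05
position: [0.6054, -0.0385, 0.1792]
orientation: [-3.133, 1.047, 1.455]
force: [0.2, -1.0, -2.2]
gripper_width: 0.456
gripper_force: 29.9
```

send_rows(targets=[[[0, 0, 0], [0, 0, 0]], [[0, 0, 0], [0, 0, 0]], [[0, 0, 0], [0, 0, 0]]])

```text
t: 52.35
position: [0.6065, -0.0424, 0.1842]
orientation: [3.134, 1.046, 1.435]
force: [-0.3, 0.4, -2.0]
gripper_width: 0.462
gripper_force: 29.9
```

```bash
python3 -c "
from pk import *
st(); plan(*place(-.05))"
```

```text
t 52.35 p [606.5 -42.4 184.2] Z [-0.11  -0.858 -0.501] j [-0.21  0.7  -0.39  1.4   0.99  1.88 -0.84] F [-0.3  0.4 -2. ] w 40.2
shift [  -0.6    1.6 -142. ] turn [-0.   0.2  0.1]
```

send_rows(targets=[[[0, 1, -30], [0, 0, 0]], [[0, 1, -70], [0, 0, 0]], [[0, 1, -105], [0, 0, 0]], [[0, 1, -125], [0, 0, 0]], [[0, 1, -133], [0, 0, 0]], [[0, 1, -136], [0, 0, 0]], [[0, 1, -136], [0, 0, 0]], [[0, 1, -136], [0, 0, 0]]])

```text
t: 53.15
position: [0.6068, -0.04, 0.0481]
orientation: [3.136, 1.046, 1.438]
force: [0.3, -0.9, -2.8]
gripper_width: 0.458
gripper_force: 29.9
```

send_rows(targets=[[[0, 0, -1], [0, 0, 0]], [[0, 0, -2], [0, 0, 0]], [[0, 0, -2], [0, 0, 0]]])

```text
t: 53.45
position: [0.6065, -0.04, 0.0459]
orientation: [3.137, 1.048, 1.44]
force: [-1.1, 1.7, 5.1]
gripper_width: 0.459
gripper_force: 29.9
```

send_rows(targets=[[[0, 0, -1], [0, 0, 0]], [[0, 0, -1], [0, 0, 0]]])

```text
t: 53.65
position: [0.6065, -0.0399, 0.0459]
orientation: [3.136, 1.049, 1.438]
force: [-3.1, 3.4, 11.5]
gripper_width: 0.457
gripper_force: 29.9
```

send_rows(targets=[[[0, 0, 1], [0, 0, 0]], [[0, 0, 1], [0, 0, 0]], [[0, 0, 1], [0, 0, 0]], [[0, 0, 1], [0, 0, 0]], [[0, 0, 1], [0, 0, 0]], [[0, 0, 1], [0, 0, 0]], [[0, 0, 1], [0, 0, 0]], [[1, 9, 6], [0, 0, 0]], [[3, 26, 16], [0, 0, 0]], [[6, 52, 31], [0, 0, 0]], [[10, 78, 46], [0, 0, 0]], [[13, 100, 75], [0, 0, 0]], [[13, 100, 120], [0, 0, 0]], [[13, 80, 160], [0, 0, 0]], [[13, 60, 190], [0, 0, 0]], [[13, 60, 190], [0, 0, 0]]], grip=1)

```text
t: 55.25
position: [0.6201, 0.0192, 0.2397]
orientation: [3.124, 1.044, 1.426]
force: [-0.6, -0.4, -0.6]
gripper_width: 1.001
gripper_force: 0.0
```

```bash
python3 -c "
from pk import *
st(); plan(*pick(MO[2],.15))
print(locate('module1','standing',[*(O-t*.115),-.127],z=.008,cams=('side',)))
print(locate('module1','standing',[*(O-t*.05),-.127],z=.008,cams=('side',)))
print(locate('straightedge','straightedge',[.5535,.0446,-.127],cams=('side',)))"
```

```text
t 55.25 p [620.1  19.2 239.7] Z [-0.108 -0.858 -0.503] j [-0.31  0.72 -0.37  1.23  0.98  2.01 -0.77] F [-0.6 -0.4 -0.6] w 87.1
shift [  -7.4 -362.2  -97.1] turn [ 69.3 -64.5 -55.2]
{'cams': ['side'], 'side': (array([601.4, -82.9, -35.4]), np.float64(0.123))}
{'cams': ['side'], 'side': (array([610.7, -15.8, -27.5]), np.float64(0.09))}
{'cams': ['side'], 'side': (array([554. ,  45.2,  -6.4]), np.float64(0.125))}
```

send_rows(targets=[[[0, -20, 10], [4.3, -4, -3.5]], [[0, -40, 20], [8.7, -8.1, -6.9]], [[-1, -60, 20], [13, -12.1, -10.4]], [[-2, -85, 20], [17.3, -16.1, -13.8]], [[-2, -110, 20], [21.7, -20.2, -17.3]], [[-3, -135, 20], [26, -24.2, -20.7]], [[-3, -160, 20], [30.3, -28.2, -24.2]], [[-4, -185, 20], [34.7, -32.3, -27.6]], [[-4, -210, 20], [39, -36.3, -31.1]], [[-5, -235, 20], [43.3, -40.3, -34.5]], [[-5, -260, 20], [47.6, -44.3, -38]], [[-6, -285, 10], [52, -48.4, -41.4]], [[-6, -310, -10], [56.3, -52.4, -44.9]], [[-7, -335, -30], [60.6, -56.4, -48.3]], [[-7, -355, -60], [65, -60.5, -51.8]], [[-7, -362, -97], [69.3, -64.5, -55.2]], [[-7, -362, -97], [69.3, -64.5, -55.2]], [[-7, -362, -97], [69.3, -64.5, -55.2]]])

```text
t: 57.35
position: [0.6114, -0.3416, 0.1351]
orientation: [-3.141, -0.518, 0.201]
force: [0.6, 0.2, 1.1]
gripper_width: 1.002
gripper_force: 0.0
```

```bash
python3 -c "
from pk import *
st(); plan(*pick(MO[2],.0))
print(locate('module1','module',[.605,-.3445,np.radians(-169)]))"
```

```text
t 57.35 p [ 611.4 -341.6  135.1] Z [ 0.485  0.099 -0.869] j [ 0.88  0.32 -0.28  1.73 -0.41  0.79 -0.5 ] F [0.6 0.2 1.1] w 87.2
shift [   1.3   -1.4 -142.5] turn [ 0.1 -0.3 -0.5]
{'cams': ['side'], 'side': (array([ 610. , -347.3, -164.9]), np.float64(0.133))}
```

send_rows(targets=[[[1, -1, -35], [0, 0, 0]], [[1, -1, -75], [0, 0, 0]], [[1, -1, -105], [0, 0, 0]], [[1, -1, -130], [0, 0, 0]], [[1, -1, -142], [0, 0, 0]], [[1, -1, -142], [0, 0, 0]], [[1, -1, -142], [0, 0, 0]]])

```text
t: 58.25
position: [0.6142, -0.3434, -0.0037]
orientation: [3.137, -0.522, 0.204]
force: [0.3, -0.5, 0.9]
gripper_width: 0.999
gripper_force: 0.0
```

send_rows(targets=[[[0, 0, 0], [0, 0, 0]], [[0, 0, 0], [0, 0, 0]], [[0, 0, 0], [0, 0, 0]], [[0, 0, 0], [0, 0, 0]], [[0, 0, 0], [0, 0, 0]], [[0, 0, 0], [0, 0, 0]], [[0, 0, 0], [0, 0, 0]], [[0, 0, 0], [0, 0, 0]], [[0, 0, 0], [0, 0, 0]], [[0, 0, 0], [0, 0, 0]], [[0, 0, 0], [0, 0, 0]]], grip=-1)

```text
t: 59.35
position: [0.613, -0.3434, -0.0055]
orientation: [3.139, -0.52, 0.202]
force: [-0.1, -0.9, 0.0]
gripper_width: 0.459
gripper_force: 30.0
```

```bash
python3 -c "
from pk import *
st(); plan(*place(.015,.14)); plan(*place(.015))"
```

```text
t 59.35 p [ 613.  -343.4   -5.5] Z [ 0.488  0.097 -0.868] j [ 0.91  0.52 -0.32  1.81 -0.46  0.53 -0.35] F [-0.1 -0.9  0. ] w 39.9
shift [  1.2 367.1 187.6] turn [-69.3  64.5  55.2]
shift [  1.2 367.1  47.6] turn [-69.3  64.5  55.2]
```

send_rows(targets=[[[0, 0, 30], [0, 0, 0]], [[0, 0, 75], [0, 0, 0]], [[0, 0, 120], [0, 0, 0]], [[0, 5, 165], [-3, 3, 2.5]], [[0, 20, 210], [-7.5, 7, 6]], [[0, 45, 250], [-12, 11.2, 9.6]], [[0, 70, 250], [-16.5, 15.4, 13.2]], [[0, 95, 250], [-21, 19.6, 16.8]], [[0, 120, 250], [-25.5, 23.8, 20.4]], [[0, 145, 250], [-30, 28, 24]], [[0, 170, 250], [-34.5, 32.1, 27.5]], [[0, 195, 250], [-39, 36.3, 31.1]], [[0, 220, 250], [-43.5, 40.5, 34.7]], [[0, 245, 250], [-48, 44.7, 38.3]], [[0, 270, 250], [-52.5, 48.9, 41.8]], [[0, 295, 250], [-57, 53, 45.4]], [[1, 320, 250], [-61.5, 57.2, 49]], [[1, 345, 240], [-66, 61.4, 52.6]], [[1, 364, 220], [-69.3, 64.5, 55.2]], [[1, 367, 188], [-69.3, 64.5, 55.2]]])

```text
t: 61.35
position: [0.6132, 0.0292, 0.1796]
orientation: [-3.132, 1.047, 1.461]
force: [-0.3, 0.9, -2.6]
gripper_width: 0.457
gripper_force: 30.0
```

send_rows(targets=[[[0, 0, 0], [0, 0, 0]], [[0, 0, 0], [0, 0, 0]], [[0, 0, 0], [0, 0, 0]]])

```text
t: 61.65
position: [0.6146, 0.0229, 0.1847]
orientation: [3.135, 1.046, 1.436]
force: [-0.4, 0.2, -3.0]
gripper_width: 0.456
gripper_force: 30.0
```

```bash
python3 -c "
from pk import *
st(); plan(*place(.015))"
```

```text
t 61.65 p [614.6  22.9 184.7] Z [-0.11  -0.858 -0.501] j [-0.31  0.77 -0.38  1.28  0.96  1.96 -0.85] F [-0.4  0.2 -3. ] w 39.7
shift [  -0.4    0.8 -142.6] turn [-0.   0.2  0.1]
```

send_rows(targets=[[[0, 0, -30], [0, 0, 0]], [[0, 0, -70], [0, 0, 0]], [[0, 0, -105], [0, 0, 0]], [[0, 0, -125], [0, 0, 0]], [[0, 0, -132], [0, 0, 0]], [[0, 0, -135], [0, 0, 0]], [[0, 0, -135], [0, 0, 0]], [[0, 0, -135], [0, 0, 0]]])

```text
t: 62.45
position: [0.6148, 0.0241, 0.0492]
orientation: [3.136, 1.046, 1.438]
force: [0.3, 0.0, -2.6]
gripper_width: 0.454
gripper_force: 30.0
```

send_rows(targets=[[[0, 0, -1], [0, 0, 0]], [[0, 0, -2], [0, 0, 0]], [[0, 0, -2], [0, 0, 0]]])

```text
t: 62.75
position: [0.6142, 0.0239, 0.0459]
orientation: [3.139, 1.047, 1.442]
force: [1.0, 0.8, -0.9]
gripper_width: 0.453
gripper_force: 30.0
```

send_rows(targets=[[[0, 0, -1], [0, 0, 0]], [[0, 0, -1], [0, 0, 0]]])

```text
t: 62.95
position: [0.6142, 0.024, 0.0458]
orientation: [3.138, 1.048, 1.44]
force: [0.1, 1.9, 6.0]
gripper_width: 0.456
gripper_force: 30.0
```

send_rows(targets=[[[0, 0, 0.5], [0, 0, 0]], [[0, 0, 0.5], [0, 0, 0]], [[0, 0, 0.5], [0, 0, 0]], [[0, 0, 0.5], [0, 0, 0]], [[0, 0, 0.5], [0, 0, 0]], [[0, 0, 0.5], [0, 0, 0]], [[0, 0, 0.5], [0, 0, 0]], [[1, 9, 6], [0, 0, 0]], [[3, 26, 16], [0, 0, 0]], [[6, 52, 31], [0, 0, 0]], [[10, 78, 46], [0, 0, 0]], [[13, 100, 75], [0, 0, 0]], [[13, 100, 120], [0, 0, 0]], [[5, 60, 160], [0, 0, 0]], [[0, 20, 190], [0, 0, 0]], [[-10, -20, 190], [0, 0, 0]], [[-10, -20, 190], [0, 0, 0]]], grip=1)

```text
t: 64.65
position: [0.603, -0.0023, 0.2378]
orientation: [3.133, 1.05, 1.429]
force: [0.1, -1.0, 0.2]
gripper_width: 0.999
gripper_force: 0.0
```

```bash
python3 -c "
from pk import *
st(); plan(*pick(MO[1],.15))
print(locate('module1','standing',[*(O+t*.015),-.127],z=.008,cams=('side',)))
print(locate('module1','module',[.402,-.390,np.radians(-169.8)],cams=('top',)))
print(locate('straightedge','straightedge',[.5535,.0446,-.127],cams=('side',)))"
```

```text
t 64.65 p [603.   -2.3 237.8] Z [-0.114 -0.86  -0.498] j [-0.33  0.66 -0.29  1.32  0.93  1.95 -0.77] F [ 0.1 -1.   0.2] w 87.0
shift [-193.3 -386.4  -95.2] turn [ 68.9 -65.7 -55.7]
{'cams': ['side'], 'side': (array([619.3,  47.9, -21.4]), np.float64(0.1))}
{'cams': ['top'], 'top': (array([ 402.3, -388.4, -169.5]), np.float64(0.091))}
{'cams': ['side'], 'side': (array([554.8,  43.4,  -7. ]), np.float64(0.077))}
```

send_rows(targets=[[[-5, -20, 10], [4.3, -4.1, -3.5]], [[-12, -40, 20], [8.6, -8.2, -7]], [[-22, -65, 20], [12.9, -12.3, -10.4]], [[-34, -90, 20], [17.2, -16.4, -13.9]], [[-46, -115, 20], [21.5, -20.5, -17.4]], [[-58, -140, 20], [25.8, -24.6, -20.9]], [[-70, -165, 20], [30.1, -28.7, -24.4]], [[-82, -190, 20], [34.5, -32.9, -27.9]], [[-95, -215, 20], [38.8, -37, -31.3]], [[-108, -240, 20], [43.1, -41.1, -34.8]], [[-121, -265, 20], [47.4, -45.2, -38.3]], [[-135, -290, 20], [51.7, -49.3, -41.8]], [[-150, -315, 10], [56, -53.4, -45.3]], [[-165, -340, -10], [60.3, -57.5, -48.7]], [[-180, -365, -40], [64.6, -61.6, -52.2]], [[-193, -386, -80], [68.9, -65.7, -55.7]], [[-193, -386, -95], [68.9, -65.7, -55.7]], [[-193, -386, -95], [68.9, -65.7, -55.7]], [[-193, -386, -95], [68.9, -65.7, -55.7]]])

```text
t: 66.85
position: [0.4127, -0.3812, 0.1403]
orientation: [3.133, -0.527, 0.189]
force: [0.4, -0.5, 0.1]
gripper_width: 1.002
gripper_force: 0.0
```

```bash
python3 -c "
from pk import *
st(); plan(*pick(MO[1],.0))"
```

```text
t 66.85 p [ 412.7 -381.2  140.3] Z [ 0.495  0.086 -0.864] j [ 0.67  0.09  0.31  2.   -0.64  0.94 -0.04] F [ 0.4 -0.5  0.1] w 87.2
shift [  -3.    -7.5 -147.7] turn [ 0.4  0.3 -0.4]
```

send_rows(targets=[[[0, 0, 0], [0, 0, 0]], [[0, 0, 0], [0, 0, 0]], [[0, 0, -35], [0, 0, 0]], [[0, 0, -75], [0, 0, 0]], [[0, 0, -95], [0, 0, 0]], [[0, 0, -95], [0, 0, 0]], [[0, 0, -95], [0, 0, 0]]])

```text
t: 67.55
position: [0.4118, -0.3825, 0.0458]
orientation: [3.133, -0.528, 0.186]
force: [-0.3, -0.5, 0.3]
gripper_width: 0.998
gripper_force: 0.0
```

```bash
python3 -c "
from pk import *
st(); plan(*pick(MO[1],.0))"
```

```text
t 67.55 p [ 411.8 -382.5   45.8] Z [ 0.497  0.085 -0.864] j [ 0.71  0.23  0.29  2.08 -0.82  0.79  0.18] F [-0.3 -0.5  0.3] w 86.8
shift [ -2.1  -6.2 -53.2] turn [ 0.4  0.3 -0.2]
```

send_rows(targets=[[[-2, -6, -20], [0.4, 0.3, 0]], [[-2, -6, -40], [0.4, 0.3, 0]], [[-2, -6, -51], [0.4, 0.3, 0]], [[-2, -6, -51], [0.4, 0.3, 0]], [[-2, -6, -51], [0.4, 0.3, 0]]])

```text
t: 68.05
position: [0.4096, -0.3887, -0.0052]
orientation: [3.141, -0.524, 0.181]
force: [0.9, -0.4, -0.5]
gripper_width: 1.003
gripper_force: 0.0
```

send_rows(targets=[[[0, 0, 0], [0, 0, 0]], [[0, 0, 0], [0, 0, 0]], [[0, 0, 0], [0, 0, 0]], [[0, 0, 0], [0, 0, 0]], [[0, 0, 0], [0, 0, 0]], [[0, 0, 0], [0, 0, 0]], [[0, 0, 0], [0, 0, 0]], [[0, 0, 0], [0, 0, 0]], [[0, 0, 0], [0, 0, 0]], [[0, 0, 0], [0, 0, 0]], [[0, 0, 0], [0, 0, 0]]], grip=-1)

```text
t: 69.15
position: [0.409, -0.3884, -0.0065]
orientation: [-3.141, -0.523, 0.181]
force: [0.7, -1.1, -1.3]
gripper_width: 0.455
gripper_force: 30.0
```

```bash
python3 -c "
from pk import *
st(); plan(*place(.08,.14)); plan(*place(.08))"
```

```text
t 69.15 p [ 409.  -388.4   -6.5] Z [ 0.491  0.091 -0.866] j [ 0.75  0.34  0.27  2.08 -0.92  0.74  0.31] F [ 0.7 -1.1 -1.3] w 39.5
shift [213.5 476.5 188.6] turn [-69.   65.4  56.1]
shift [213.5 476.5  48.6] turn [-69.   65.4  56.1]
```

send_rows(targets=[[[0, 0, 30], [0, 0, 0]], [[0, 0, 75], [0, 0, 0]], [[0, 0, 120], [0, 0, 0]], [[0, 0, 165], [0, 0, 0]], [[5, 10, 210], [-4.6, 4.4, 3.7]], [[15, 30, 250], [-9.2, 8.7, 7.5]], [[30, 60, 250], [-13.8, 13.1, 11.2]], [[45, 95, 250], [-18.4, 17.4, 15]], [[62, 130, 250], [-23, 21.8, 18.7]], [[78, 165, 250], [-27.6, 26.2, 22.4]], [[94, 200, 250], [-32.2, 30.5, 26.2]], [[110, 235, 250], [-36.8, 34.9, 29.9]], [[126, 270, 250], [-41.4, 39.2, 33.7]], [[142, 305, 250], [-46, 43.6, 37.4]], [[158, 340, 250], [-50.6, 48, 41.1]], [[174, 375, 250], [-55.2, 52.3, 44.9]], [[190, 410, 250], [-59.8, 56.7, 48.6]], [[202, 440, 250], [-64.4, 61, 52.4]], [[213, 465, 250], [-69, 65.4, 56.1]], [[213.5, 476.5, 250], [-69, 65.4, 56.1]]])

```text
t: 71.15
position: [0.6215, 0.093, 0.2378]
orientation: [-3.118, 1.053, 1.472]
force: [0.4, 0.8, -3.8]
gripper_width: 0.453
gripper_force: 30.0
```

send_rows(targets=[[[0, 0, 0], [0, 0, 0]], [[0, 0, 0], [0, 0, 0]], [[0, 0, 0], [0, 0, 0]], [[0, 0, 0], [0, 0, 0]], [[0, 0, -30], [0, 0, 0]], [[0, 0, -62], [0, 0, 0]], [[0, 0, -62], [0, 0, 0]], [[0, 0, -62], [0, 0, 0]]])

```text
t: 71.95
position: [0.6226, 0.0874, 0.1826]
orientation: [-3.141, 1.048, 1.442]
force: [0.3, 0.1, -1.6]
gripper_width: 0.457
gripper_force: 30.0
```

```bash
python3 -c "
from pk import *
st(); plan(*place(.08))"
```

```text
t 71.95 p [622.6  87.4 182.6] Z [-0.112 -0.859 -0.499] j [-0.48  0.84 -0.22  1.14  0.87  1.99 -0.82] F [ 0.3  0.1 -1.6] w 39.8
shift [-1.000e-01  7.000e-01 -1.404e+02] turn [ 0.  -0.   0.1]
```

send_rows(targets=[[[0, 0, -30], [0, 0, 0]], [[0, 0, -70], [0, 0, 0]], [[0, 0, -105], [0, 0, 0]], [[0, 0, -125], [0, 0, 0]], [[0, 0, -132], [0, 0, 0]], [[0, 0, -134], [0, 0, 0]], [[0, 0, -134], [0, 0, 0]], [[0, 0, -134], [0, 0, 0]]])

```text
t: 72.75
position: [0.6233, 0.0887, 0.0493]
orientation: [3.138, 1.046, 1.439]
force: [1.2, 0.3, -1.7]
gripper_width: 0.456
gripper_force: 30.0
```

send_rows(targets=[[[0, 0, -1], [0, 0, 0]], [[0, 0, -2], [0, 0, 0]], [[0, 0, -2], [0, 0, 0]]])

```text
t: 73.05
position: [0.6226, 0.0883, 0.0457]
orientation: [-3.141, 1.048, 1.443]
force: [0.4, -0.9, -1.3]
gripper_width: 0.457
gripper_force: 30.0
```

send_rows(targets=[[[0, 0, -1], [0, 0, 0]], [[0, 0, -1], [0, 0, 0]]])

```text
t: 73.25
position: [0.6226, 0.0883, 0.0456]
orientation: [3.141, 1.048, 1.441]
force: [-1.2, 2.0, 4.5]
gripper_width: 0.459
gripper_force: 29.9
```

Contact; release, retreat, and move the arm clear on the robot's right for a final look.

send_rows(targets=[[[0, 0, 0.4], [0, 0, 0]], [[0, 0, 0.4], [0, 0, 0]], [[0, 0, 0.4], [0, 0, 0]], [[0, 0, 0.4], [0, 0, 0]], [[0, 0, 0.4], [0, 0, 0]], [[0, 0, 0.4], [0, 0, 0]], [[0, 0, 0.4], [0, 0, 0]], [[1, 9, 6], [0, 0, 0]], [[3, 26, 16], [0, 0, 0]], [[6, 52, 31], [0, 0, 0]], [[10, 78, 46], [0, 0, 0]], [[13, 100, 75], [0, 0, 0]], [[13, 100, 120], [0, 0, 0]], [[5, 60, 160], [0, 0, 0]], [[0, 20, 190], [0, 0, 0]], [[-20, -20, 200], [0, 0, 0]]], grip=1)

```text
t: 74.85
position: [0.6043, 0.0701, 0.247]
orientation: [3.133, 1.045, 1.436]
force: [1.4, -0.6, 0.3]
gripper_width: 0.996
gripper_force: 0.0
```

send_rows(targets=[[[-5, -20, 10], [4.3, -4.1, -3.5]], [[-12, -50, 20], [8.6, -8.2, -7]], [[-22, -85, 20], [12.9, -12.3, -10.4]], [[-34, -120, 20], [17.2, -16.4, -13.9]], [[-46, -155, 20], [21.5, -20.5, -17.4]], [[-58, -190, 20], [25.8, -24.6, -20.9]], [[-70, -225, 20], [30.1, -28.7, -24.4]], [[-82, -260, 20], [34.5, -32.9, -27.9]], [[-95, -295, 20], [38.8, -37, -31.3]], [[-108, -330, 20], [43.1, -41.1, -34.8]], [[-121, -365, 20], [47.4, -45.2, -38.3]], [[-135, -400, 20], [51.7, -49.3, -41.8]], [[-150, -430, 20], [56, -53.4, -45.3]], [[-165, -450, 20], [60.3, -57.5, -48.7]], [[-180, -460, 20], [64.6, -61.6, -52.2]], [[-190, -460, 20], [68, -65, -55]], [[-190, -460, 20], [68, -65, -55]], [[-190, -460, 20], [68, -65, -55]]])

```text
t: 76.65
position: [0.4137, -0.3895, 0.2645]
orientation: [3.119, -0.51, 0.205]
force: [1.3, 1.0, 0.2]
gripper_width: 0.997
gripper_force: 0.0
```

```bash
python3 -c "
from pk import *
st()
print(locate('straightedge','straightedge',[.5535,.0446,-.127],cams=('side',)))
for y in(-.115,-.05,.015,.08): print(locate('module1','standing',[*(O+t*y),-.127],z=.008,cams=('side',)))
show('f1',(140,150,430,420),(140,130,440,330))"
```

```text
t 76.65 p [ 413.7 -389.5  264.5] Z [ 0.483  0.077 -0.872] j [ 0.3  -0.04  0.66  1.84 -0.48  1.15 -0.25] F [1.3 1.  0.2] w 86.8
{'cams': ['side'], 'side': (array([554.6,  41.6,  -6.2]), np.float64(0.145))}
{'cams': ['side'], 'side': (array([609.2, -17.6, -38.3]), np.float64(0.127))}
{'cams': ['side'], 'side': (array([616.8,  48.5, -20. ]), np.float64(0.094))}
{'cams': ['side'], 'side': (array([619.2,  47.3, -28.1]), np.float64(0.106))}
{'cams': ['side'], 'side': (array([628.5, 113.1, -16.6]), np.float64(0.08))}
side scale 1.3793103448275863
top scale 1.3333333333333333
```

View pics/f1.png

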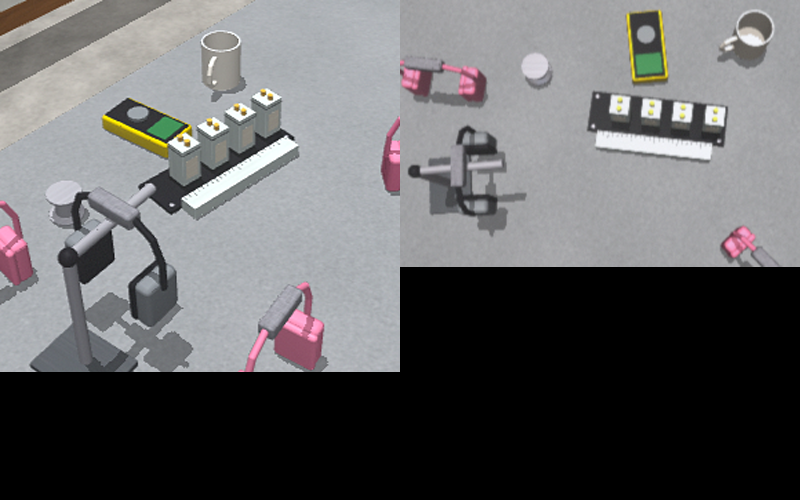

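```bash
python3 -c "
from pk import *
print(locate('straightedge','straightedge',[.5535,.0446,-.127]))
im=bot.get_image('top').max(2).astype(int)
# brightness profile across the seam (bright bar top edge at z .024 -> black plate), at 5 stations; expected seam pixel rows
for y in(-.11,-.06,0,.06,.11):
    c=O-n*.045+t*y; u=proj('top',[[*c,.024],[*c,.008]]); v=int(round(u[0,0])); r=int(round(u[0,1]))
    print(y,u.round(1).tolist(),im[r-6:r+5,v],'row0',r-6)
"
```

```text
{'cams': ['side'], 'side': (array([554.6,  43. ,  -6.7]), np.float64(0.091))}
-0.11 [[369.7, 236.3], [369.3, 237.3]] [ 29  28  27  29  36  39  54 109 149 152 155] row0 230
-0.06 [[352.4, 234.3], [352.1, 235.3]] [ 31  31  30  32  34  40  56 110 147 150 153] row0 228
0 [[331.5, 231.9], [331.5, 232.9]] [ 32  32  32  32  37  47  88 132 152 154 155] row0 226
0.06 [[310.8, 229.5], [311.0, 230.6]] [ 34  34  36  35  35  38  54 106 147 152 153] row0 223
0.11 [[293.6, 227.5], [294.0, 228.6]] [ 41  43  42  42  43  44  55 109 149 154 153] row0 221
```

```bash
python3 -c "
from workcell import bot
print(bot.sign_off())"
```

```text
the job is handed in; nothing more can be done
None
```

Job handed in at about 77 s: the headset hangs on the bar, the straightedge lies flush and roughly centred against the plate, marks up, all four modules stand upright on the plate, and in the last picture the multimeter, spool and mug look undisturbed.

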